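# Photograph the spice jars from all sides and stand them on the turntable

### The job

Photograph each spice jar on the counter (two or three of them), tallest first: hold it upright, clear of the counter, about 15 cm in front of the phone's lens with the middle of its glass level with the lens, and show the paper-label side squarely to the lens, still, for two seconds, then turn the jar clockwise (seen from above) a third of a turn at a time to show each of its other two sides for two seconds in the same way. After its pictures set each jar down gently, upright, on the black turntable, and leave the other things on the counter where they are.

Things in the scene. Friction and masses are not known exactly. Their poses are not given: they have to be found in the camera images.
- jar_tall: The tallest three-sided empty glass jar; may be absent (None). Glass 115 mm high, three flat sides 28 mm from its axis, round corners 48 mm from it, heavy base; on top a round red cap 48 mm wide, 32 mm high, to grip. Stands at any yaw; 0.12-0.3 kg. Origin: centre of underside, z up. Side 0 (paper label; black flap on cap points its way) faces own +x; sides 1, 2 face 120, 240 deg anticlockwise of it from above.
- jar_middle: The middle-sized three-sided empty glass jar; may be absent (None). Glass 90 mm high, three flat sides 28 mm from its axis, round corners 48 mm from it, heavy base; on top a round red cap 48 mm wide, 32 mm high, to grip. Stands at any yaw; 0.12-0.3 kg. Origin: centre of underside, z up. Side 0 (paper label; black flap on cap points its way) faces own +x; sides 1, 2 face 120, 240 deg anticlockwise of it from above.
- jar_short: The shortest three-sided empty glass jar; may be absent (None). Glass 65 mm high, three flat sides 28 mm from its axis, round corners 48 mm from it, heavy base; on top a round red cap 48 mm wide, 32 mm high, to grip. Stands at any yaw; 0.12-0.3 kg. Origin: centre of underside, z up. Side 0 (paper label; black flap on cap points its way) faces own +x; sides 1, 2 face 120, 240 deg anticlockwise of it from above.
- phone_lens (a point): Lens centre of a grey phone (155 x 74 x 9 mm) standing fixed on a small stand at the left of the counter, place and yaw varying. 150 mm above the counter; phone's top edge at 179 mm. The lens looks level along the point's own -y, to phone_view. Nothing of it reaches more than 30 mm in front of the lens.
- phone_view (a point): Point 150 mm straight in front of the lens at the lens's height (150 mm above the counter), where the middle of a jar's glass body should be held for its pictures. Same axes as phone_lens.
- turntable_top (a point): Centre of the flat upper face of the black plastic turntable disc, 280 mm across, its face 30 mm above the counter. The disc turns freely with slight friction; its foot is fixed at a place that varies.
- egg_cup: Lime-green plastic egg cup, 50 mm across, 62 mm tall, a bystander. Origin: centre of its underside.
- tea_strainer: Steel tea strainer, bowl 74 mm across and 26 mm high, flat handle reaching 155 mm along its +y, a bystander. Origin: centre of its underside (of the bowl).
- mug: White mug, 80 mm across, 92 mm tall, handle to its +y, a bystander. Origin: centre of its underside.
- salt_shaker: Steel salt shaker, 48 mm across, 84 mm tall, a bystander. Origin: centre of its underside.
- spoon: Steel spoon, 190 mm long, a bystander. Origin: centre of its underside.
- sugar_tin: Aluminium sugar tin, 100 mm across, 130 mm tall, a bystander. Origin: centre of its underside.
Not all that is in view belongs to the job. What is shaped like the jar_short but yellow is not meant.

How it is judged:
By the outcome, as a careful person would: the job done as asked, in the order asked, and still so for the second after the job is handed in, with the robot touching nothing.
Of jar_tall, jar_middle, jar_short only 2 to 3 are there at a start; the rules pass over those that are not, and their reading is None.
At some moment in a run one of jar_tall, jar_middle, jar_short may be knocked a few centimetres aside while the robot is not near it.
It also fails if it takes over 210 s, if anything falls off the work surface, if the arm or the gripper's body presses on something with over 40 N, if the wrist force passes 120 N, or if a joint passes its speed limit or range.

### The arm

A 6-joint arm with a two-finger parallel gripper is mounted at the origin on the work surface. World frame = base frame: x ahead of the robot, y to its left, z up, the work surface at z = 0. Lengths are in m, angles in rad, forces in N, time in s.
With the tool pointing down it reaches from about 0.275 to 0.775 m from the base axis. Payload 14.6 kg.
Tool frame: the origin (TCP) lies at the very end of the fingers, on their centre line; the grasp point (between the pads) lies 19 mm behind it; z points along the fingers, y is the line along which they close (so a half turn about z gives the same grasp; the last joint's range is limited). The gripper opens to 85 mm and grips with 20 to 120 N. Pads are 22 mm wide; open, the fingers measure 114 mm over their backs; the gripper's body (76 mm by 85 mm) begins 54 mm behind the grasp point. The pads swing forward as they close: fully open they stand 13 mm farther back than shut.
Start: joints at [1.139, 0.263, -0.048, 1.259, 0, 1.415], TCP at [0.143, 0.505, 0.231] pointing down, gripper open.
Joint ranges: [-2.65, 2.65], [-0.89, 1.7], [-1.18, 1.37], [-2.13, 2.11], [-1.35, 1.29], [-3.14, 3.14]. Speed limits (rad/s): [1.89, 1.89, 2.57, 2.79, 3.14, 3.14].

### API

Orientations are given as a 3x3 rotation matrix whose columns are the frame's x, y, z axes.
In Python, from workcell import r gives the robot as it stands.
- The arm moves only by the tool move_arm, never from a script. Its argument "moves" is a list that holds one entry, the list of rows, each a list of 6 numbers: the shift along the world's x, y, z normalised to -1 to 1, where 1 is 400 mm, then the turn, a rotation vector about the world's x, y, z normalised to -1 to 1, where 1 is 180 degrees. A call has 1 to 20 rows; each row is the pose to reach, as a shift and turn from the pose commanded when the call began, turning the shorter way round; what a row does not reach only later rows make up. A row lasts 1/12 s, in which the tool goes at most 41.7 mm and 7.16 degrees, less where a joint would pass 70% of its speed; a pose out of reach is approached as far as the arm can. A call with a number of a shift or a turn outside -1 to 1 is refused whole. A call with a gripper value outside its range is refused whole. "gripper" is the opening, from -1 (shut) to 1 (fully open), set as the call begins (left out, the last holds). The fingers move at their own pace and stop on an object; the grip force is fixed at half the most. Time passes only in rows, so rows that repeat a pose let the fingers close. It gives the time, the measured TCP pose, the force, the opening and the grip force at its end, in the units of the state.
- r.observe(): the state, without advancing time (a new reading comes with each control period).
- r.camera(name): name is "scene" or "side" or "wrist"; returns (picture, depth): 480x640x3 uint8, red, green, blue; 480x640 float32, m along the optical axis (not along the pixel's ray), 0 where there is no reading.
- r.camera_model(name): a dict with "K" (3x3 intrinsics, pixels), "camera_from_world" (4x4, takes a point from world to camera coordinates). Camera axes: x right, y up, looking along -z (the intrinsics and any distortion apply to the point x, -y, -z); pixel columns grow to the right and rows downward; lengths in m; the calibration is good to about 2 mm. A picture is of the moment at which its call begins: read the wrist's pose just before it. camera_model takes no time and is no camera call; for the wrist camera it gives the pose at the moment of the call.
- r.job_done(): hands the job in; it is judged then, once.
Trained networks look in the newest picture that a camera, given by its name, has taken for a name from the list of things; names that differ only in an ending like _2 or _b are one class to them, and where a whole thing is asked for, a point or a joint stands for the part that bears it (a point fixed in the world has none). Each returns a list of dicts, best first, with "score" (0 to 1); they miss things now and then, are a little off and sometimes report something else, mostly with a low value. They report only what shows in the picture. A call takes as long as a camera call. They do not tell look-alikes from the thing itself.
- r.find_in(camera, label): "point" ([row, column] in pixels, amid what is visible of it).
- r.masks_of(camera, label): "mask" (480x640 bool, what is visible of it) and "point" ([row, column] in pixels, amid what is visible of it).
The state is a dict: "clock": time; "qpos": joint angles; "joint_velocities": joint speeds; "effort": joint torques, N m; "ee_pos": TCP position; "tool_rot": TCP orientation; "force": force on the tool from outside, world axes, zero at the start; "torque": the same for the moment, N m; "grip_width": finger opening in m; "gripper_force": force on a finger pad.
Only numpy, scipy, OpenCV 4.12 (cv2) and the standard library are available. Lean on these libraries where they do the work, as an engineer would, in place of code of your own. Each camera call takes 0.05 s, during which the arm holds its last target. There are 200 camera calls.

## Working session

There is one attempt and no reset: what is moved stays moved. The work goes in short steps, Python scripts to look and compute and a tool call to move; the robot and the scene stay as the last step left them, time stands still between calls to the robot, and variables do not carry over. Pictures are saved under pics/ and viewed, at most 14 in all, crops included, and the job is handed in when it is done.

Besides the shell and the picture viewer there is one more tool, called by a JSON object that holds its "fn" and its "kwargs". move_arm: Moves the arm, as the interface text tells. Its arguments: {"type":"object","properties":{"moves":{"type":"array","items":{"type":"array","items":{"type":"array","items":{"type":"number","minimum":-1,"maximum":1}}}},"gripper":{"type":"number"}},"required":["moves"]}

```bash
ls; mkdir -p pics; cat > h.py <<'E'
import numpy as np, cv2
from workcell import r
def snap(cam,fn=None):
    m=r.camera_model(cam); im,d=r.camera(cam)
    if fn: cv2.imwrite('pics/'+fn,im[:,:,::-1])
    return im,d,m
def cloud(d,m):
    K=np.array(m['K']);T=np.linalg.inv(np.array(m['camera_from_world']))
    v,u=np.mgrid[:480,:640]
    x=(u-K[0,2])/K[0,0]*d;y=(v-K[1,2])/K[1,1]*d
    P=np.stack([x,-y,-d,np.ones_like(d)],-1)@T.T
    P=P[...,:3];P[d<=0]=np.nan
    return P
E
python3 - <<'E'
from h import *
for c in ['scene','side','wrist']:
    im,d,m=snap(c,c+'0.png'); print(c,[k for k in m],np.round(m['K'],1).tolist(),np.round(np.linalg.inv(m['camera_from_world']),3).tolist())
print(r.observe())
E
```

```text
pics
scene ['K', 'camera_from_world'] [[453.1, 0.0, 316.7], [0.0, 453.1, 241.2], [0.0, 0.0, 1.0]] [[-0.171, -0.832, 0.528, 1.081], [0.985, -0.137, 0.103, 0.162], [-0.014, 0.537, 0.843, 1.015], [0.0, 0.0, 0.0, 1.0]]
side ['K', 'camera_from_world'] [[510.3, 0.0, 310.7], [0.0, 510.3, 240.8], [0.0, 0.0, 1.0]] [[0.992, 0.088, -0.095, 0.393], [-0.129, 0.624, -0.771, -0.935], [-0.009, 0.777, 0.63, 0.911], [0.0, 0.0, 0.0, 1.0]]
wrist ['K', 'camera_from_world'] [[374.4, 0.0, 324.4], [0.0, 374.4, 245.1], [0.0, 0.0, 1.0]] [[0.274, -0.921, -0.278, 0.072], [0.962, 0.262, 0.079, 0.524], [0.0, -0.289, 0.957, 0.373], [0.0, 0.0, 0.0, 1.0]]
{'clock': 0.15, 'qpos': array([ 1.13870603e+00,  2.63455282e-01, -4.87643627e-02,  1.25939025e+00,
       -3.35770369e-05,  1.41551738e+00]), 'joint_velocities': array([ 0.00093082, -0.0008979 ,  0.00229935, -0.00119756, -0.00013396,
       -0.00027307]), 'effort': array([ 1.24645852e-03, -6.37823653e+01,  3.84650195e+01,  1.05871994e-02,
       -2.21079135e-04,  2.84235568e-05]), 'ee_pos': array([0.14339874, 0.50483504, 0.2309235 ]), 'tool_rot': array([[-9.61931741e-01,  2.73289645e-01, -3.10206352e-04],
       [ 2.73289805e-01,  9.61931451e-01, -7.52855116e-04],
       [ 9.26497386e-05, -8.08971466e-04, -9.99999668e-01]]), 'force': array([-0.04792364, -0.33610693, -0.87834411]), 'torque': array([ 0.06155239, -0.00693425,  0.01571546]), 'gripper_force': 0.0, 'grip_width': 0.08522076828608162}
```

View pics/scene0.png

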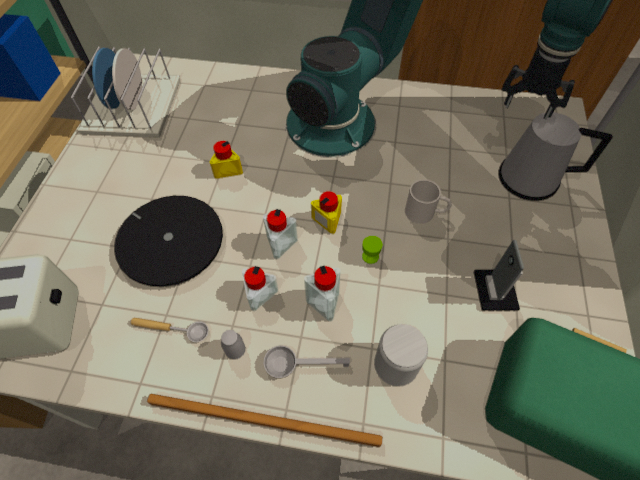

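View pics/side0.png

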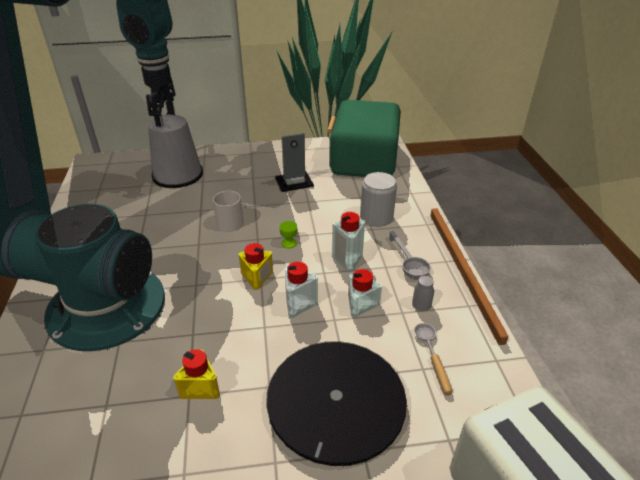

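```bash
python3 - <<'E'
from h import *
labels="jar_tall jar_middle jar_short phone_lens turntable_top egg_cup tea_strainer mug salt_shaker spoon sugar_tin".split()
for c in ['scene','side']:
    im,d,m=snap(c);P=cloud(d,m)
    np.savez(c+'.npz',im=im,P=P,d=d)
    for l in labels:
        for o in r.masks_of(c,l)[:4]:
            if o['score']<.25: continue
            p=P[o['mask']];p=p[~np.isnan(p[:,0])]
            print(c,l,round(o['score'],2),np.round(o['point']),o['mask'].sum(),np.round(np.median(p,0),3),'lo',np.round(np.percentile(p,3,axis=0),3),'hi',np.round(np.percentile(p,97,axis=0),3))
print(r.observe()['clock'])
E
```

```text
scene jar_tall 0.71 [291. 326.] 1486 [0.636 0.087 0.113] lo [0.592 0.044 0.004] hi [0.664 0.115 0.149]
scene jar_middle 0.83 [231. 279.] 1194 [ 0.482 -0.048  0.087] lo [ 0.447 -0.09   0.003] hi [ 0.517 -0.018  0.124]
scene jar_short 0.65 [211. 327.] 988 [0.388 0.057 0.063] lo [0.341 0.013 0.001] hi [0.416 0.085 0.099]
scene jar_short 0.63 [286. 259.] 1041 [ 0.631 -0.069  0.065] lo [ 0.599 -0.103  0.008] hi [ 0.667 -0.037  0.099]
scene jar_short 0.62 [164. 224.] 920 [ 0.259 -0.261  0.06 ] lo [ 0.225 -0.297  0.002] hi [ 0.279 -0.222  0.098]
scene phone_lens 0.71 [286. 501.] 2118 [0.532 0.485 0.028] lo [0.478 0.452 0.009] hi [0.569 0.536 0.179]
scene phone_lens 0.4 [361. 290.] 1200 [0.775 0.023 0.013] lo [ 0.754 -0.018  0.   ] hi [0.814 0.157 0.028]
scene turntable_top 0.97 [238. 168.] 7698 [ 0.526 -0.34   0.029] lo [ 0.398 -0.463  0.025] hi [ 0.64  -0.221  0.033]
scene egg_cup 0.86 [248. 371.] 428 [0.479 0.181 0.06 ] lo [0.451 0.161 0.003] hi [0.493 0.201 0.065]
scene tea_strainer 0.71 [360. 286.] 1226 [0.775 0.023 0.013] lo [ 0.754 -0.018  0.   ] hi [0.814 0.155 0.028]
scene mug 0.62 
[... 1435 characters left out ...]
1 0.016] lo [ 0.751 -0.022 -0.   ] hi [0.815 0.154 0.028]
side mug 0.87 [212. 228.] 1033 [0.305 0.268 0.06 ] lo [0.269 0.254 0.002] hi [0.341 0.334 0.092]
side mug 0.64 [293. 361.] 1253 [ 0.616 -0.099  0.061] lo [ 0.588 -0.12   0.001] hi [ 0.662 -0.047  0.098]
side salt_shaker 0.61 [295. 424.] 608 [ 0.76  -0.116  0.051] lo [ 0.743 -0.125  0.005] hi [ 0.783 -0.091  0.082]
side spoon 0.67 [356. 433.] 641 [ 0.742 -0.277  0.013] lo [ 0.726 -0.359  0.001] hi [ 0.763 -0.176  0.021]
side sugar_tin 0.69 [199. 378.] 1623 [0.73  0.231 0.092] lo [0.691 0.216 0.01 ] hi [0.776 0.295 0.131]
side sugar_tin 0.42 [286. 296.] 1479 [ 0.47  -0.08   0.078] lo [ 0.439 -0.102  0.003] hi [ 0.511 -0.045  0.123]
1.35
```

The scene picture shows the clear jars at about (px row, col) tall 290,325; middle 231,279; short 286,258. There are two yellow decoys at 164,224 and 211,327, the phone is at 270,505 and the turntable at 238,168. The side view agrees, with the lens facing the side camera at 143,294.

```bash
cat >> h.py <<'E'
def caps(im,P,approx,ztop):
    hsv=cv2.cvtColor(im,cv2.COLOR_RGB2HSV)
    near=np.hypot(P[...,0]-approx[0],P[...,1]-approx[1])<0.05
    red=((hsv[...,0]<8)|(hsv[...,0]>172))&(hsv[...,1]>150)&(hsv[...,2]>70)
    top=near&red&(abs(P[...,2]-ztop)<0.006)
    q=P[top][:,:2]
    (c,rad)=cv2.minEnclosingCircle(q.astype(np.float32))
    side=near&red&(P[...,2]>ztop-0.03)
    dark=near&(im.max(-1)<60)&(P[...,2]>ztop-0.03)&(P[...,2]<ztop+.02)
    b=P[dark]
    return np.array(c),rad,top.sum(),np.median(P[top][:,2]),b
E
python3 - <<'E'
from h import *
A={'tall':((.63,.075),.147),'middle':((.475,-.06),.122),'short':((.63,-.085),.097)}
rows=[]
for c in ['scene','side']:
    D=np.load(c+'.npz');im,P=D['im'],D['P']
    row=[]
    for n,(a,z) in A.items():
        ce,rad,k,zt,b=caps(im,P,a,z)
        bm=np.median(b,0) if len(b) else np.full(3,np.nan)
        print(c,n,'c',np.round(ce,4),'r',round(rad,4),k,'z',round(zt,4),'dark',len(b),np.round(bm,4),'yaw',np.round(np.degrees(np.arctan2(bm[1]-ce[1],bm[0]-ce[0])),1))
        g=np.nan_to_num(np.hypot(P[...,0]-ce[0],P[...,1]-ce[1])<.06)&(P[...,2]>.01)
        v,u=np.argwhere(g).mean(0).astype(int)
        row.append(cv2.resize(im[v-38:v+38,u-32:u+32],(260,300),interpolation=cv2.INTER_CUBIC))
    rows.append(np.hstack(row))
    # turntable
    t=(im.max(-1)<60)&(abs(P[...,2]-.03)<.006)&(np.hypot(P[...,0]-.51,P[...,1]+.35)<.2)
    q=P[t][:,:2]; print('tt',cv2.minEnclosingCircle(np.float32(q)))
    # phone
    t=(P[...,2]>.06)&(P[...,2]<.2)&(np.hypot(P[...,0]-.52,P[...,1]-.49)<.08)
    q=P[t]
    (vx,vy,x0,y0)=cv2.fitLine(np.float32(q[:,:2]),cv2.DIST_HUBER,0,.01,.01).ravel()
    s=(q[:,:2]-[x0,y0])@[vx,vy]; e=(q[:,:2]-[x0,y0])@[-vy,vx]
    print('phone',len(q),x0,y0,np.degrees(np.arctan2(vy,vx)),'ext',np.percentile(s,[0.5,2,98,99.5]),'perp',np.percentile(e,[1,10,50,90,99]),'zmax',q[:,2].max())
cv2.imwrite('pics/crops.png',np.vstack(rows)[:,:,::-1])
im=np.load('side.npz')['im'];cv2.imwrite('pics/phone.png',cv2.resize(im[120:200,260:330],None,fx=7,fy=7,interpolation=cv2.INTER_CUBIC)[:,:,::-1])
E
```

```text
scene tall c [0.6211 0.0869] r 0.0241 317 z 0.1468 dark 31 [0.6087 0.0809 0.1491] yaw -154.0
scene middle c [ 0.4706 -0.0582] r 0.0249 235 z 0.122 dark 22 [ 0.4559 -0.0566  0.124 ] yaw 173.8
scene short c [ 0.6219 -0.0772] r 0.0247 275 z 0.0965 dark 29 [ 0.6079 -0.0765  0.0986] yaw 177.2
tt ((0.5139421820640564, -0.3444218635559082), 0.14060862362384796)
phone 903 0.5264122 0.4863733 11.037115 ext [-0.04343427 -0.04081058  0.02910799  0.02962235] perp [-4.28048343e-03 -1.68049164e-03 -8.68585876e-05  4.45130398e-03
  2.06165111e-02] zmax 0.18393715970884728
side tall c [0.6192 0.0819] r 0.025 158 z 0.1463 dark 14 [0.6041 0.0739 0.1496] yaw -151.9
side middle c [ 0.4689 -0.0621] r 0.0256 209 z 0.1215 dark 12 [ 0.455  -0.0605  0.123 ] yaw 173.4
side short c [ 0.6168 -0.0817] r 0.0245 214 z 0.0965 dark 20 [ 0.6052 -0.0811  0.0987] yaw 176.9
tt ((0.5122541785240173, -0.34956708550453186), 0.13961489498615265)
phone 783 0.51461273 0.4831781 9.742849 ext [-0.03586786 -0.03498632  0.0362337   0.0376053 ] perp [-7.75729863e-03 -4.23491795e-03  8.41343672e-05  4.20710393e-03
  7.84041964e-03] zmax 0.1819944157064628
```

View pics/crops.png

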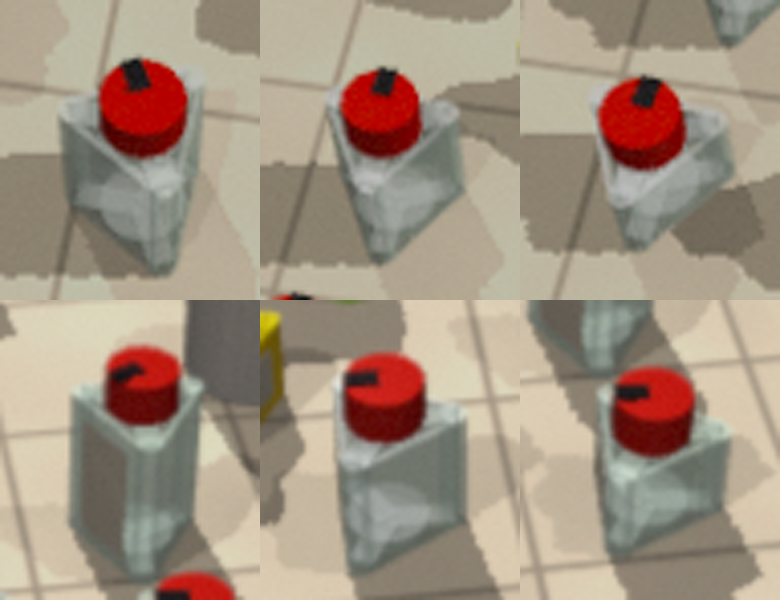

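View pics/phone.png

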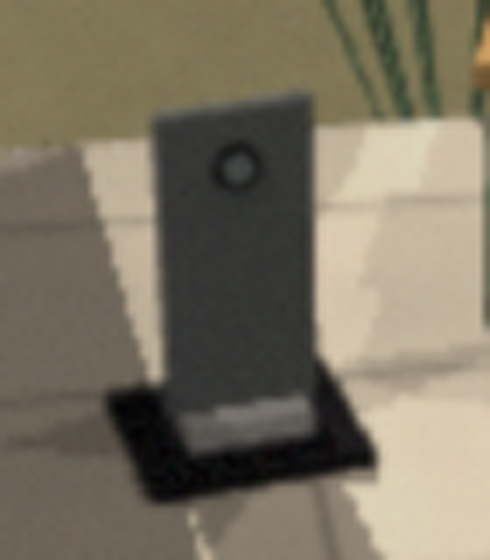

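The crops show the flaps clearly: tall points to about -153°, middle to about 173.5° and short to about 177°. The phone crop shows its front face with the lens at side pixel (294,144), laterally centred. The two cameras differ by 3–5 mm, so I'll refine with the wrist camera. First I raise the arm clear of the kettle, then go over the tall jar.

{"fn": "move_arm", "kwargs": {"moves": [[[0,0,0.25,0,0,0],[0,0,0.25,0,0,0],[0,0,0.25,0,0,0],[0.75,-0.65,0.25,0,0,-0.594],[0.75,-0.65,0.25,0,0,-0.594],[0.75,-0.65,0.25,0,0,-0.594],[0.75,-0.65,0.25,0,0,-0.594],[0.75,-0.65,0.25,0,0,-0.594],[0.75,-0.65,0.25,0,0,-0.594],[0.75,-0.65,0.25,0,0,-0.594],[0.75,-0.65,0.25,0,0,-0.594],[0.75,-0.65,0.25,0,0,-0.594],[0.75,-0.65,0.25,0,0,-0.594],[0.75,-0.65,0.25,0,0,-0.594],[0.75,-0.65,0.25,0,0,-0.594],[0.75,-0.65,0.25,0,0,-0.594],[0.75,-0.65,0.25,0,0,-0.594],[0.75,-0.65,0.25,0,0,-0.594],[0.75,-0.65,0.25,0,0,-0.594],[0.75,-0.65,0.25,0,0,-0.594]]], "gripper": 1}}

```text
clock: 3.02
ee_pos: [0.4435, 0.245, 0.3313]
tool_rot: [[0.538, 0.843, 0.0], [0.843, -0.538, -0.0], [-0.0, 0.0, -1.0]]
force: [-0.1, 0.4, 0.5]
grip_width: 0.0854
gripper_force: 0.0
```

{"fn": "move_arm", "kwargs": {"moves": [[[0.4425,-0.401,-0.2025,0,0,0],[0.4425,-0.401,-0.2025,0,0,0],[0.4425,-0.401,-0.2025,0,0,0],[0.4425,-0.401,-0.2025,0,0,0],[0.4425,-0.401,-0.2025,0,0,0],[0.4425,-0.401,-0.2025,0,0,0],[0.4425,-0.401,-0.2025,0,0,0],[0.4425,-0.401,-0.2025,0,0,0],[0.4425,-0.401,-0.2025,0,0,0],[0.4425,-0.401,-0.2025,0,0,0]]]}}

```text
clock: 3.85
ee_pos: [0.62, 0.0854, 0.251]
tool_rot: [[0.539, 0.842, 0.001], [0.842, -0.539, 0.0], [0.0, 0.0, -1.0]]
force: [-0.4, -0.0, 0.2]
grip_width: 0.0854
gripper_force: 0.0
```

```bash
cat >> h.py <<'E'
def yawof(R): return np.degrees(np.arctan2(R[1,0],R[0,0]))
def wristcap(approx,glass,fn):
    s=r.observe(); im,d,m=snap('wrist',fn); P=cloud(d,m)
    ce,rad,k,zt,b=caps(im,P,approx,glass+.032)
    b=b[np.hypot(b[:,0]-ce[0],b[:,1]-ce[1])<.032]
    bm=b.mean(0); print('TCP',np.round(s['ee_pos'],4),'yaw',round(yawof(s['tool_rot']),2),'q',np.round(np.degrees(s['qpos']),1),'t',s['clock'])
    # flap orientation from its own long axis (min-area rect) too
    rc=cv2.minAreaRect(np.float32(b[:,:2]*1000))
    bx=cv2.boxPoints(rc);e=[bx[1]-bx[0],bx[2]-bx[1]];L=[np.linalg.norm(x) for x in e];v=e[int(np.argmax(L))]
    dv=bm[:2]-ce; v=v*np.sign(v@dv)
    print('cap',np.round(ce,4),'r',round(rad,4),'z',round(zt,4),'n',k,len(b),'flapyaw c',round(np.degrees(np.arctan2(dv[1],dv[0])),1),'long axis',round(np.degrees(np.arctan2(v[1],v[0])),1),'L',np.round(L,1))
    return im,P,m
E
python3 - <<'E'
from h import *
im,P,m=wristcap((.62,.0845),.115,'w1.png')
E
```

```text
TCP [0.62   0.0854 0.251 ] yaw 57.37 q [  0.4  25.2  15.8  80.6   0.  123. ] t 3.85
cap [0.6193 0.0842] r 0.0236 z 0.1466 n 3014 524 flapyaw c -148.0 long axis -159.2 L [15.2 46.5]
```

View pics/w1.png

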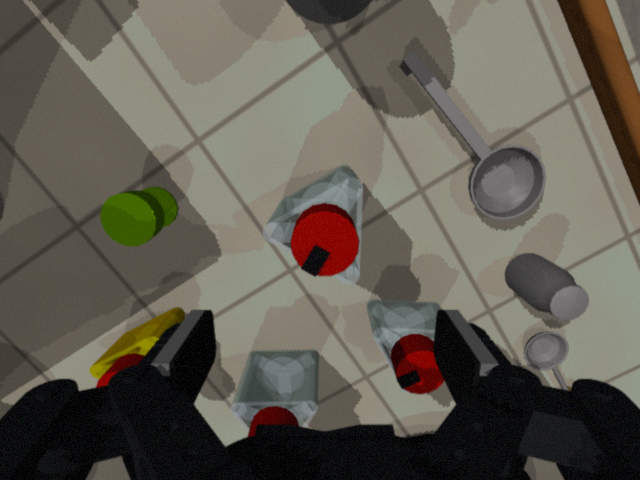

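The wrist image shows the tall jar's cap at (row 240, col 326) and its flap at (261,315). The position matches the mean of the two fixed cameras. I'll refine the flap yaw and the phone plane.

```bash
sed -i 's/    b=b\[np.hypot.*/    b=b[(np.hypot(b[:,0]-ce[0],b[:,1]-ce[1])<.032)\&(b[:,2]>zt-.003)]/' h.py
python3 - <<'E'
from h import *
im,P,m=wristcap((.62,.0845),.115,None)
rng=np.random.default_rng(0)
for c in ['scene','side']:
    D=np.load(c+'.npz');P=D['P']
    t=(P[...,2]>.05)&(P[...,2]<.177)&(np.hypot(P[...,0]-.52,P[...,1]-.487)<.06)
    q=P[t][:,:2]; best=None
    for _ in range(800):
        a,b=q[rng.choice(len(q),2,replace=False)]
        if np.linalg.norm(b-a)<.03: continue
        n=np.array([-(b-a)[1],(b-a)[0]])/np.linalg.norm(b-a)
        inl=abs((q-a)@n)<.004
        if best is None or inl.sum()>best.sum(): best=inl
    g=q[best]; vx,vy,x0,y0=cv2.fitLine(np.float32(g),cv2.DIST_L2,0,.01,.01).ravel()
    if vx<0: vx,vy=-vx,-vy
    s=(g-[x0,y0])@[vx,vy]; lo,hi=np.percentile(s,[.5,99.5]); mid=(lo+hi)/2
    print(c,len(q),best.sum(),'yaw',np.degrees(np.arctan2(vy,vx)),'width',hi-lo,'mid',x0+mid*vx,y0+mid*vy, 'res',np.std((g-[x0,y0])@[-vy,vx]))
E
```

```text
TCP [0.62   0.0856 0.2512] yaw 57.36 q [  0.4  25.1  15.8  80.6   0.  123. ] t 3.9
cap [0.6191 0.0841] r 0.0236 z 0.1465 n 3012 463 flapyaw c -152.6 long axis -153.1 L [11.9 19.7]
scene 852 784 yaw 10.721067 width 0.07313254333863363 mid 0.5196478880894456 0.48481728810684005 res 0.0013376457816859787
side 820 636 yaw 10.89717 width 0.07360945642786192 mid 0.5153987898645324 0.4834884472718914 res 0.0021286168185296016
```

{"fn": "move_arm", "kwargs": {"moves": [[[-0.0025,-0.0035,-0.08,0,0,0],[-0.0025,-0.0035,-0.16,0,0,0],[-0.0025,-0.0035,-0.23,0,0,0],[-0.0025,-0.0035,-0.28,0,0,0],[-0.0025,-0.0035,-0.31,0,0,0],[-0.0025,-0.0035,-0.325,0,0,0],[-0.0025,-0.0035,-0.3375,0,0,0],[-0.0025,-0.0035,-0.3375,0,0,0],[-0.0025,-0.0035,-0.3375,0,0,0]]]}}

```text
clock: 4.7
ee_pos: [0.6197, 0.0835, 0.1162]
tool_rot: [[0.541, 0.841, 0.001], [0.841, -0.541, 0.0], [0.001, 0.001, -1.0]]
force: [0.2, -0.1, 0.3]
grip_width: 0.0852
gripper_force: 0.0
```

{"fn": "move_arm", "kwargs": {"moves": [[[0,0,0,0,0,0],[0,0,0,0,0,0],[0,0,0,0,0,0],[0,0,0,0,0,0],[0,0,0,0,0,0],[0,0,0,0,0,0],[0,0,0,0,0,0],[0,0,0,0,0,0],[0,0,0,0,0,0],[0,0,0,0,0,0]]], "gripper": -1}}

```text
clock: 5.53
ee_pos: [0.6197, 0.0833, 0.1161]
tool_rot: [[0.541, 0.841, 0.001], [0.841, -0.541, 0.0], [0.001, 0.001, -1.0]]
force: [-2.3, 0.9, 7.3]
grip_width: 0.0467
gripper_force: 61.3
```

{"fn": "move_arm", "kwargs": {"moves": [[[0,0,0.03,0,0,0],[0,0,0.09,0,0,0],[0,0,0.17,0,0,0],[0,0,0.25,0,0,0.01],[0,0.02,0.3,0,0,0.03],[-0.01,0.05,0.3,0,0,0.06],[-0.02,0.08,0.3,0,0,0.1],[-0.03,0.11,0.3,0,0,0.14],[-0.04,0.14,0.3,0,0,0.18],[-0.05,0.17,0.3,0,0,0.22],[-0.06,0.2,0.3,0,0,0.26],[-0.07,0.23,0.3,0,0,0.3],[-0.08,0.26,0.3,0,0,0.34],[-0.09,0.29,0.3,0,0,0.38],[-0.1,0.32,0.3,0,0,0.42],[-0.1,0.34,0.3,0,0,0.46],[-0.1,0.36,0.3,0,0,0.5],[-0.1,0.38,0.3,0,0,0.53],[-0.1,0.39,0.3,0,0,0.55],[-0.1,0.4,0.3,0,0,0.56]]]}}

```text
clock: 7.2
ee_pos: [0.5793, 0.2436, 0.2351]
tool_rot: [[-0.929, 0.37, -0.0], [0.37, 0.929, -0.0], [0.0, -0.0, -1.0]]
force: [-0.5, -0.3, -3.3]
grip_width: 0.0466
gripper_force: 62.8
```

```bash
python3 - <<'E'
from h import *
s=r.observe();print(s['clock'],s['ee_pos'],yawof(s['tool_rot']),np.degrees(s['qpos']).round(1),s['grip_width'],s['force'],s['tool_rot'][:,2])
snap('side','held.png')
E
```

```text
7.2 [0.57931929 0.24358213 0.2351093 ] 158.26102714589854 [15.4 25.6 14.  78.5 -0.  37.1] 0.04661041883030025 [-0.48770398 -0.27705006 -3.34369261] [-4.50667691e-04 -1.52579900e-04 -9.99999887e-01]
```

View pics/held.png

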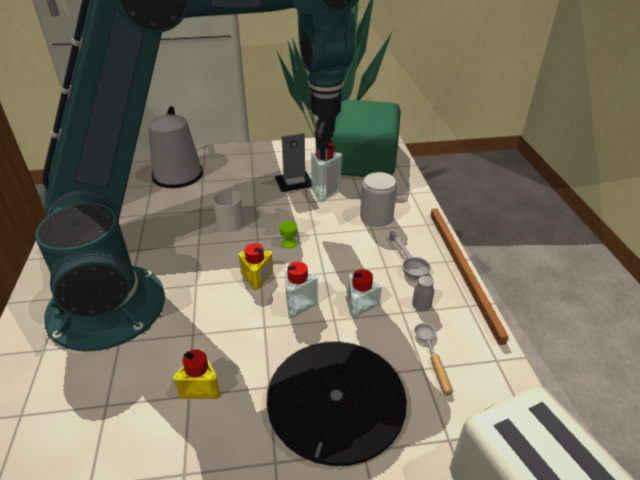

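The side view shows the tall jar held upright at (172,326), near the phone, and everything else is undisturbed.

{"fn": "move_arm", "kwargs": {"moves": [[[0,0.01,0,0,0,0.02],[-0.005,0.02,0,0,0,0.05],[-0.01,0.04,0,0,0,0.09],[-0.015,0.06,-0.01,0,0,0.13],[-0.02,0.08,-0.01,0,0,0.17],[-0.03,0.1,-0.02,0,0,0.21],[-0.04,0.12,-0.02,0,0,0.25],[-0.05,0.14,-0.03,0,0,0.29],[-0.06,0.16,-0.03,0,0,0.33],[-0.07,0.18,-0.04,0,0,0.37],[-0.08,0.2,-0.04,0,0,0.41],[-0.084,0.22,-0.05,0,0,0.45],[-0.084,0.23,-0.05,0,0,0.49],[-0.084,0.233,-0.06,0,0,0.53],[-0.084,0.233,-0.066,0,0,0.57],[-0.084,0.233,-0.0665,0,0,0.61],[-0.084,0.233,-0.0665,0,0,0.65],[-0.084,0.233,-0.0665,0,0,0.69],[-0.084,0.233,-0.0665,0,0,0.72],[-0.084,0.233,-0.0665,0,0,0.74]]]}}

```text
clock: 8.92
ee_pos: [0.5458, 0.3362, 0.2086]
tool_rot: [[0.366, -0.93, -0.0], [-0.93, -0.366, -0.0], [0.0, 0.0, -1.0]]
force: [-0.2, -0.6, -3.6]
grip_width: 0.0462
gripper_force: 62.7
```

{"fn": "move_arm", "kwargs": {"moves": [[[0,0,0,0,0,0.03],[0,0,0,0,0,0.06],[0,0,0,0,0,0.09],[0,0,0,0,0,0.108],[0,0,0,0,0,0.108],[0,0,0,0,0,0.108]]]}}

```text
clock: 9.42
ee_pos: [0.5458, 0.3363, 0.2086]
tool_rot: [[0.649, -0.76, -0.0], [-0.76, -0.649, -0.0], [-0.0, 0.0, -1.0]]
force: [0.0, -0.5, -2.5]
grip_width: 0.0465
gripper_force: 62.7
```

```bash
cat >> h.py <<'E'
def st():
    s=r.observe();print('t',round(s['clock'],2),np.round(s['ee_pos'],4),'yaw',round(yawof(s['tool_rot']),2),'q',np.degrees(s['qpos']).round(1),'w',round(s['grip_width'],4),'F',s['force'].round(1),'z',s['tool_rot'][:,2].round(4))
E
python3 - <<'E'
from h import *
st()
for c in ['scene','side']:
    im,d,m=snap(c,c+'v.png');P=cloud(d,m)
    hsv=cv2.cvtColor(im,cv2.COLOR_RGB2HSV)
    red=((hsv[...,0]<8)|(hsv[...,0]>172))&(hsv[...,1]>150)&(hsv[...,2]>70)
    g=(np.hypot(P[...,0]-.5456,P[...,1]-.3367)<.07)&(P[...,2]>.05)
    print(c,'red z',np.percentile(P[g&red][:,2],[1,50,99]),'body z',np.percentile(P[g&(P[...,2]<.24)][:,2],[.5,2]))
    v,u=np.argwhere(g).mean(0).astype(int)
    cv2.imwrite(f'pics/{c}vc.png',cv2.resize(im[v-60:v+60,u-70:u+70],None,fx=2.85,fy=4,interpolation=cv2.INTER_CUBIC)[:,:,::-1])
a=cv2.imread('pics/scenevc.png');b=cv2.imread('pics/sidevc.png');cv2.imwrite('pics/vc.png',np.hstack([a,b]))
E
```

```text
t 9.42 [0.5458 0.3363 0.2086] yaw -49.5 q [  24.4   27.2   12.6   75.5    0.  -106.1] w 0.0465 F [ 0.  -0.5 -2.5] z [-3.e-04 -1.e-04 -1.e+00]
scene red z [0.21405373 0.23952822 0.2879957 ] body z [0.09417344 0.09739653]
side red z [0.20991577 0.23365961 0.24216988] body z [0.09316457 0.09649049]
```

View pics/vc.png

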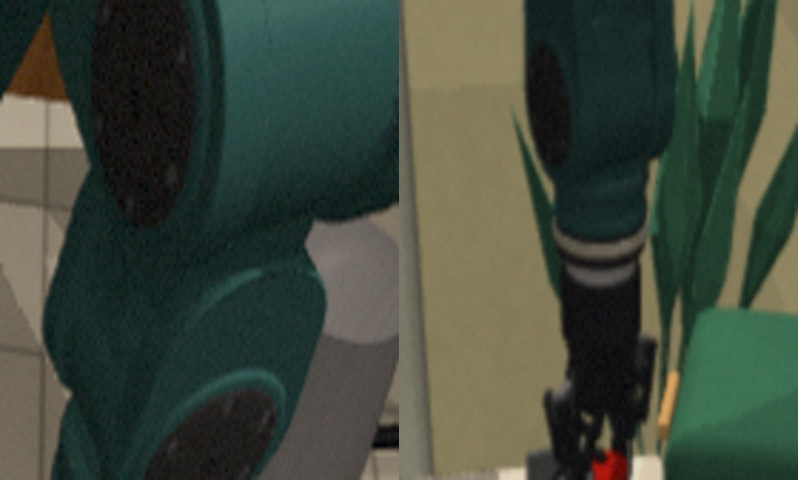

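That crop mostly shows the arm (teal wrist, with the red cap at the bottom edge), but the depth puts the jar's underside at about 93 mm, as planned. I'll check yaw and level with the wrist camera.

```bash
python3 - <<'E'
from h import *
im,d,m=snap('wrist');P=cloud(d,m)
a=cv2.resize(im,(400,300))
s=cv2.imread('pics/sidev.png')[:,:,::-1]
b=cv2.resize(s[120:220,260:390],(390,300),interpolation=cv2.INTER_CUBIC)
cv2.imwrite('pics/chk.png',np.hstack([a,b])[:,:,::-1])
g=(np.hypot(P[...,0]-.5456,P[...,1]-.3367)<.06)&(P[...,2]>.09)&(P[...,2]<.2)
q=P[g][:,:2]-[.5458,.3363]; rr=np.hypot(*q.T);an=np.degrees(np.arctan2(q[:,1],q[:,0]))
h=[(int(k),round(float(np.percentile(rr[(an//15)==k//15],97)),4)) for k in range(-180,180,15) if ((an//15)==k//15).sum()>30]
print(h)
E
```

```text
[(-150, 0.0121), (-135, 0.0267), (-120, 0.0305), (-90, 0.0503), (-75, 0.049), (-60, 0.038), (-45, 0.0321), (-30, 0.0297), (-15, 0.031), (0, 0.0354), (15, 0.0445), (30, 0.0461), (45, 0.0338)]
```

View pics/chk.png

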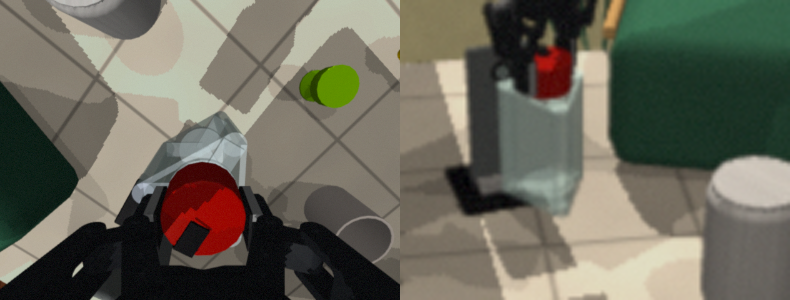

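The wrist crop shows the flap at about (238,193), and the glass corners fit a label yaw near 100°. The side crop shows the jar upright in front of the phone. Now I hold for more than 2 s.

```bash
python3 - <<'E'
from h import *
wristcap((.5458,.3363),.0925+.115,None)
E
```

```text
TCP [0.5459 0.3364 0.2086] yaw -49.45 q [  24.4   27.2   12.7   75.5    0.  -106.2] t 9.5667
cap [0.5464 0.3336] r 0.024 z 0.2393 n 11138 4811 flapyaw c 68.7 long axis 58.8 L [43.2 58.9]
```

{"fn": "move_arm", "kwargs": {"moves": [[[0,0,0,0,0,0],[0,0,0,0,0,0],[0,0,0,0,0,0],[0,0,0,0,0,0],[0,0,0,0,0,0],[0,0,0,0,0,0],[0,0,0,0,0,0],[0,0,0,0,0,0],[0,0,0,0,0,0],[0,0,0,0,0,0],[0,0,0,0,0,0],[0,0,0,0,0,0],[0,0,0,0,0,0],[0,0,0,0,0,0],[0,0,0,0,0,0],[0,0,0,0,0,0]]]}}

```text
clock: 10.95
ee_pos: [0.5459, 0.3364, 0.2087]
tool_rot: [[0.652, -0.759, 0.0], [-0.759, -0.652, 0.0], [0.0, -0.0, -1.0]]
force: [-0.5, 0.1, -3.1]
grip_width: 0.0462
gripper_force: 62.7
```

{"fn": "move_arm", "kwargs": {"moves": [[[0,0,0,0,0,0],[0,0,0,0,0,0],[0,0,0,0,0,0],[0,0,0,0,0,0],[0,0,0,0,0,0],[0,0,0,0,0,0],[0,0,0,0,0,0],[0,0,0,0,0,0],[0,0,0,0,0,0],[0,0,0,0,0,0],[0,0,0,0,0,0],[0,0,0,0,0,0],[0,0,0,0,0,0],[0,0,0,0,0,0],[0,0,0,0,0,0],[0,0,0,0,0,0]]]}}

```text
clock: 12.28
ee_pos: [0.5459, 0.3364, 0.2087]
tool_rot: [[0.652, -0.759, -0.0], [-0.759, -0.652, -0.0], [0.0, 0.0, -1.0]]
force: [1.3, 0.5, -3.2]
grip_width: 0.0467
gripper_force: 62.7
```

{"fn": "move_arm", "kwargs": {"moves": [[[0,0,0,0,0,-0.02],[0,0,0,0,0,-0.055],[0,0,0,0,0,-0.094],[0,0,0,0,0,-0.133],[0,0,0,0,0,-0.172],[0,0,0,0,0,-0.211],[0,0,0,0,0,-0.25],[0,0,0,0,0,-0.289],[0,0,0,0,0,-0.328],[0,0,0,0,0,-0.367],[0,0,0,0,0,-0.406],[0,0,0,0,0,-0.445],[0,0,0,0,0,-0.484],[0,0,0,0,0,-0.523],[0,0,0,0,0,-0.56],[0,0,0,0,0,-0.595],[0,0,0,0,0,-0.625],[0,0,0,0,0,-0.65],[0,0,0,0,0,-0.6655],[0,0,0,0,0,-0.6655]]]}}

```text
clock: 13.95
ee_pos: [0.5459, 0.3364, 0.2087]
tool_rot: [[-0.982, -0.186, 0.0], [-0.186, 0.982, 0.0], [-0.0, 0.0, -1.0]]
force: [-0.5, -1.0, -2.4]
grip_width: 0.0467
gripper_force: 62.7
```

{"fn": "move_arm", "kwargs": {"moves": [[[0,0,0,0,0,0],[0,0,0,0,0,0],[0,0,0,0,0,0],[0,0,0,0,0,0],[0,0,0,0,0,0],[0,0,0,0,0,0],[0,0,0,0,0,0],[0,0,0,0,0,0],[0,0,0,0,0,0],[0,0,0,0,0,0],[0,0,0,0,0,0],[0,0,0,0,0,0],[0,0,0,0,0,0],[0,0,0,0,0,0],[0,0,0,0,0,0],[0,0,0,0,0,0]]]}}

```text
clock: 15.28
ee_pos: [0.5459, 0.3364, 0.2087]
tool_rot: [[-0.982, -0.189, 0.0], [-0.189, 0.982, 0.0], [-0.0, 0.0, -1.0]]
force: [0.7, 0.1, -2.6]
grip_width: 0.0464
gripper_force: 62.7
```

{"fn": "move_arm", "kwargs": {"moves": [[[0,0,0,0,0,0],[0,0,0,0,0,0],[0,0,0,0,0,0],[0,0,0,0,0,0],[0,0,0,0,0,0],[0,0,0,0,0,0],[0,0,0,0,0,0],[0,0,0,0,0,0],[0,0,0,0,0,0],[0,0,0,0,0,0],[0,0,0,0,0,0],[0,0,0,0,0,0],[0,0,0,0,0,0],[0,0,0,0,0,0],[0,0,0,0,0,0],[0,0,0,0,0,0]]]}}

```text
clock: 16.62
ee_pos: [0.5459, 0.3364, 0.2087]
tool_rot: [[-0.982, -0.189, 0.0], [-0.189, 0.982, -0.0], [0.0, -0.0, -1.0]]
force: [0.9, 0.8, -3.4]
grip_width: 0.0466
gripper_force: 62.7
```

{"fn": "move_arm", "kwargs": {"moves": [[[0,0,0,0,0,-0.02],[0,0,0,0,0,-0.055],[0,0,0,0,0,-0.094],[0,0,0,0,0,-0.133],[0,0,0,0,0,-0.172],[0,0,0,0,0,-0.211],[0,0,0,0,0,-0.25],[0,0,0,0,0,-0.289],[0,0,0,0,0,-0.328],[0,0,0,0,0,-0.367],[0,0,0,0,0,-0.406],[0,0,0,0,0,-0.445],[0,0,0,0,0,-0.484],[0,0,0,0,0,-0.523],[0,0,0,0,0,-0.56],[0,0,0,0,0,-0.595],[0,0,0,0,0,-0.625],[0,0,0,0,0,-0.65],[0,0,0,0,0,-0.6655],[0,0,0,0,0,-0.6655]]]}}

```text
clock: 18.28
ee_pos: [0.5459, 0.3364, 0.2087]
tool_rot: [[0.326, 0.945, 0.0], [0.945, -0.326, 0.0], [0.0, 0.0, -1.0]]
force: [0.3, 0.2, -2.5]
grip_width: 0.0468
gripper_force: 62.7
```

{"fn": "move_arm", "kwargs": {"moves": [[[0,0,0,0,0,0],[0,0,0,0,0,0],[0,0,0,0,0,0],[0,0,0,0,0,0],[0,0,0,0,0,0],[0,0,0,0,0,0],[0,0,0,0,0,0],[0,0,0,0,0,0],[0,0,0,0,0,0],[0,0,0,0,0,0],[0,0,0,0,0,0],[0,0,0,0,0,0],[0,0,0,0,0,0],[0,0,0,0,0,0],[0,0,0,0,0,0],[0,0,0,0,0,0]]]}}

```text
clock: 19.62
ee_pos: [0.5459, 0.3364, 0.2087]
tool_rot: [[0.324, 0.946, 0.0], [0.946, -0.324, 0.0], [0.0, 0.0, -1.0]]
force: [0.2, 0.9, -3.8]
grip_width: 0.0468
gripper_force: 62.7
```

{"fn": "move_arm", "kwargs": {"moves": [[[0,0,0,0,0,0],[0,0,0,0,0,0],[0,0,0,0,0,0],[0,0,0,0,0,0],[0,0,0,0,0,0],[0,0,0,0,0,0],[0,0,0,0,0,0],[0,0,0,0,0,0],[0,0,0,0,0,0],[0,0,0,0,0,0],[0,0,0,0,0,0],[0,0,0,0,0,0],[0,0,0,0,0,0],[0,0,0,0,0,0],[0,0,0,0,0,0],[0,0,0,0,0,0]]]}}

```text
clock: 20.95
ee_pos: [0.5459, 0.3364, 0.2087]
tool_rot: [[0.324, 0.946, 0.0], [0.946, -0.324, -0.0], [-0.0, 0.0, -1.0]]
force: [-0.7, 0.5, -2.7]
grip_width: 0.0463
gripper_force: 62.7
```

```bash
python3 - <<'E'
from h import *
st()
E
```

```text
t 20.95 [0.5459 0.3364 0.2087] yaw 71.08 q [ 24.4  27.2  12.7  75.5  -0.  133.3] w 0.0463 F [-0.7  0.5 -2.7] z [ 0. -0. -1.]
```

All three views of the tall jar are held, with yaws within half a degree of 120° steps. Next I carry it to the turntable.

{"fn": "move_arm", "kwargs": {"moves": [[[0,0,0.04,0,0,0],[0,0,0.1,0,0,0],[0,-0.01,0.16,0,0,0],[0,-0.03,0.22,0,0,0],[0,-0.07,0.26,0,0,0],[0,-0.12,0.28,0,0,0],[0,-0.18,0.28,0,0,0],[0,-0.25,0.28,0,0,0],[0,-0.32,0.28,0,0,0],[0,-0.39,0.28,0,0,0],[0,-0.46,0.28,0,0,0],[0,-0.53,0.28,0,0,0],[0,-0.6,0.28,0,0,0],[0,-0.67,0.28,0,0,0],[0,-0.74,0.28,0,0,0],[0,-0.8,0.28,0,0,0],[0,-0.85,0.28,0,0,0],[0,-0.89,0.28,0,0,0],[0,-0.92,0.28,0,0,0],[0,-0.94,0.28,0,0,0]]]}}

```text
clock: 22.62
ee_pos: [0.5459, -0.0407, 0.3207]
tool_rot: [[0.325, 0.946, 0.0], [0.946, -0.325, -0.0], [-0.0, 0.0, -1.0]]
force: [-0.3, 0.0, -3.5]
grip_width: 0.0467
gripper_force: 63.1
```

{"fn": "move_arm", "kwargs": {"moves": [[[0,-0.03,0,0,0,0],[0,-0.08,0,0,0,0],[0,-0.14,0,0,0,0],[0,-0.2,0,0,0,0],[0,-0.27,0,0,0,0],[0,-0.34,0,0,0,0],[0,-0.41,0,0,0,0],[0,-0.48,0,0,0,0],[0,-0.55,0,0,0,0],[0.01,-0.62,0,0,0,0],[0.018,-0.69,0,0,0,0],[0.018,-0.76,0,0,0,0],[0.018,-0.82,0,0,0,0],[0.018,-0.87,0,0,0,0],[0.018,-0.91,0,0,0,0],[0.018,-0.935,0,0,0,0],[0.018,-0.941,0,0,0,0],[0.018,-0.941,0,0,0,0]]]}}

```text
clock: 24.12
ee_pos: [0.5531, -0.4164, 0.3201]
tool_rot: [[0.325, 0.946, -0.0], [0.946, -0.325, 0.0], [0.0, -0.001, -1.0]]
force: [0.7, 0.7, -3.2]
grip_width: 0.0463
gripper_force: 62.9
```

```bash
python3 - <<'E'
from h import *
st()
for c in ['scene','side']:
    im,d,m=snap(c);P=cloud(d,m)
    t=(im.max(-1)<60)&(abs(P[...,2]-.03)<.006)&(np.hypot(P[...,0]-.513,P[...,1]+.347)<.2)
    print(c,'tt',cv2.minEnclosingCircle(np.float32(P[t][:,:2])),np.median(P[t][:,2]))
E
```

```text
t 24.12 [ 0.5531 -0.4164  0.3201] yaw 71.06 q [-43.7  34.6  43.4  98.8   0.   65.2] w 0.0463 F [ 0.7  0.7 -3.2] z [-4.e-04  5.e-04 -1.e+00]
scene tt ((0.5146487355232239, -0.34449541568756104), 0.14095574617385864) 0.02919637636271577
side tt ((0.5109727382659912, -0.35070785880088806), 0.1388077437877655) 0.029553786227660472
```

{"fn": "move_arm", "kwargs": {"moves": [[[0,0,-0.04,0,0,0],[0,0,-0.1,0,0,0],[0,0,-0.17,0,0,0],[0,0,-0.24,0,0,0],[0,0,-0.3,0,0,0],[0,0,-0.35,0,0,0],[0,0,-0.385,0,0,0],[0,0,-0.405,0,0,0],[0,0,-0.417,0,0,0],[0,0,-0.424,0,0,0],[0,0,-0.428,0,0,0],[0,0,-0.431,0,0,0],[0,0,-0.433,0,0,0],[0,0,-0.433,0,0,0]]]}}

```text
clock: 25.38
ee_pos: [0.5532, -0.4161, 0.1478]
tool_rot: [[0.324, 0.946, 0.0], [0.946, -0.324, -0.0], [-0.0, 0.001, -1.0]]
force: [-0.5, -0.4, -2.6]
grip_width: 0.0464
gripper_force: 63.0
```

{"fn": "move_arm", "kwargs": {"moves": [[[0,0,-0.0015,0,0,0],[0,0,-0.003,0,0,0],[0,0,-0.004,0,0,0],[0,0,-0.0045,0,0,0],[0,0,-0.0045,0,0,0]]]}}

```text
clock: 25.8
ee_pos: [0.5531, -0.4161, 0.1461]
tool_rot: [[0.324, 0.946, 0.0], [0.946, -0.324, -0.001], [-0.0, 0.0, -1.0]]
force: [-0.6, 1.0, 3.8]
grip_width: 0.0466
gripper_force: 63.6
```

{"fn": "move_arm", "kwargs": {"moves": [[[0,0,0,0,0,0],[0,0,0,0,0,0],[0,0,0,0,0,0],[0,0,0,0,0,0],[0,0,0,0,0,0],[0,0,0,0,0,0],[0,0,0,0,0,0]]], "gripper": 1}}

```text
clock: 26.38
ee_pos: [0.5531, -0.416, 0.1457]
tool_rot: [[0.324, 0.946, -0.0], [0.946, -0.324, 0.0], [0.0, -0.0, -1.0]]
force: [0.2, -0.1, 0.3]
grip_width: 0.0857
gripper_force: 0.0
```

{"fn": "move_arm", "kwargs": {"moves": [[[0,0,0.02,0,0,0],[0,0,0.06,0,0,0],[0,0,0.12,0,0,0],[0,0,0.2,0,0,0],[0,0,0.28,0,0,0],[0,0,0.34,0,0,0],[0,0,0.34,0,0,0]]]}}

```text
clock: 26.97
ee_pos: [0.5538, -0.4166, 0.2874]
tool_rot: [[0.324, 0.946, 0.005], [0.946, -0.324, -0.005], [-0.003, 0.006, -1.0]]
force: [-0.0, -0.1, 0.0]
grip_width: 0.0855
gripper_force: 0.0
```

```bash
cat >> h.py <<'E'
def survey(J):
    out={n:[] for n in J}
    for c in ['scene','side']:
        im,d,m=snap(c,c+'_s.png');P=cloud(d,m)
        for n,(a,z) in J.items():
            hsv=cv2.cvtColor(im,cv2.COLOR_RGB2HSV)
            red=((hsv[...,0]<8)|(hsv[...,0]>172))&(hsv[...,1]>150)&(hsv[...,2]>70)
            t=red&(abs(P[...,2]-z)<.006)&(np.hypot(P[...,0]-a[0],P[...,1]-a[1])<.09)
            # keep the largest blob
            k,l,s,_=cv2.connectedComponentsWithStats(t.astype(np.uint8),connectivity=8)
            if k<2: print(c,n,'none');continue
            t=l==1+np.argmax(s[1:,4]); ce,rad=cv2.minEnclosingCircle(np.float32(P[t][:,:2]));ce=np.array(ce)
            b=P[(im.max(-1)<60)&(P[...,2]>z-.004)&(P[...,2]<z+.01)&(np.hypot(P[...,0]-ce[0],P[...,1]-ce[1])<.026)][:,:2]
            dv=b.mean(0)-ce if len(b) else [np.nan]*2
            print(c,n,np.round(ce,4),'r',round(rad,4),'z',round(np.median(P[t][:,2]),4),t.sum(),'flap',round(np.degrees(np.arctan2(dv[1],dv[0])),1),len(b))
E
python3 - <<'E'
from h import *
st()
survey({'tall':((.553,-.416),.177),'middle':((.47,-.06),.122),'short':((.62,-.08),.097)})
E
```

```text
t 26.97 [ 0.5538 -0.4166  0.2874] yaw 71.08 q [-43.7  33.1  35.5  91.9   0.   65.2] w 0.0855 F [-0.  -0.1  0. ] z [ 0.0051 -0.0048 -1.    ]
scene tall [ 0.5548 -0.413 ] r 0.0257 z 0.1759 258 flap -149.0 25
scene middle [ 0.4701 -0.0576] r 0.0245 z 0.1217 232 flap 177.2 21
scene short [ 0.6218 -0.0768] r 0.0243 z 0.0968 281 flap 178.0 29
side tall [ 0.5517 -0.4152] r 0.0246 z 0.1763 473 flap -137.4 49
side middle [ 0.4682 -0.0629] r 0.0235 z 0.1215 210 flap 179.3 11
side short none
```

{"fn": "move_arm", "kwargs": {"moves": [[[-0.03,0.1,0,0,0,-0.04],[-0.06,0.2,0,0,0,-0.08],[-0.08,0.3,0,0,0,-0.12],[-0.1,0.4,0,0,0,-0.16],[-0.13,0.5,-0.03,0,0,-0.2],[-0.15,0.6,-0.06,0,0,-0.23],[-0.18,0.7,-0.09,0,0,-0.256],[-0.2,0.8,-0.12,0,0,-0.256],[-0.21,0.89,-0.14,0,0,-0.256],[-0.21,0.89,-0.14,0,0,-0.256],[-0.21,0.89,-0.14,0,0,-0.256],[-0.21,0.89,-0.14,0,0,-0.256],[-0.21,0.89,-0.14,0,0,-0.256]]]}}

```text
clock: 28.15
ee_pos: [0.4693, -0.0608, 0.2256]
tool_rot: [[0.907, 0.422, -0.0], [0.422, -0.907, -0.0], [-0.0, 0.0, -1.0]]
force: [0.3, -0.4, -0.5]
grip_width: 0.0856
gripper_force: 0.0
```

```bash
python3 - <<'E'
from h import *
wristcap((.4695,-.06),.09,'w2.png')
E
```

```text
TCP [ 0.4693 -0.0608  0.2256] yaw 24.95 q [-17.3  10.1 -10.3  69.6  -0.  137.8] t 28.15
cap [ 0.4685 -0.0609] r 0.0236 z 0.1216 n 3023 462 flapyaw c 179.9 long axis 179.2 L [46.2 11.9]
```

```bash
cat >> h.py <<'E'
def flap(im,P,ce,z):
    t=(im.max(-1)<70)&(abs(P[...,2]-z)<.006)&(np.hypot(P[...,0]-ce[0],P[...,1]-ce[1])<.027)
    k,l,s,_=cv2.connectedComponentsWithStats(t.astype(np.uint8),connectivity=4)
    t=l==1+np.argmax(s[1:,4]); b=P[t][:,:2]; dv=b.mean(0)-ce
    rc=cv2.minAreaRect(np.float32(b*1000)); bx=cv2.boxPoints(rc);e=[bx[1]-bx[0],bx[2]-bx[1]];e.sort(key=np.linalg.norm);v=e[1]*np.sign(e[1]@dv)
    print('flap',t.sum(),'c',round(np.degrees(np.arctan2(dv[1],dv[0])),1),'axis',round(np.degrees(np.arctan2(v[1],v[0])),1),'L',[round(float(np.linalg.norm(x)),1) for x in e],'rel',np.round(dv*1000,1))
E
python3 - <<'E'
from h import *
im,d,m=snap('wrist');P=cloud(d,m)
flap(im,P,np.array([.4685,-.0609]),.1236)
cv2.imwrite('pics/w2c.png',cv2.resize(im[160:360,220:430],None,fx=2.8,fy=2.8)[:,:,::-1])
E
```

```text
flap 466 c 179.7 axis 179.1 L [11.9, 20.0] rel [-12.9   0.1]
```

View pics/w2c.png

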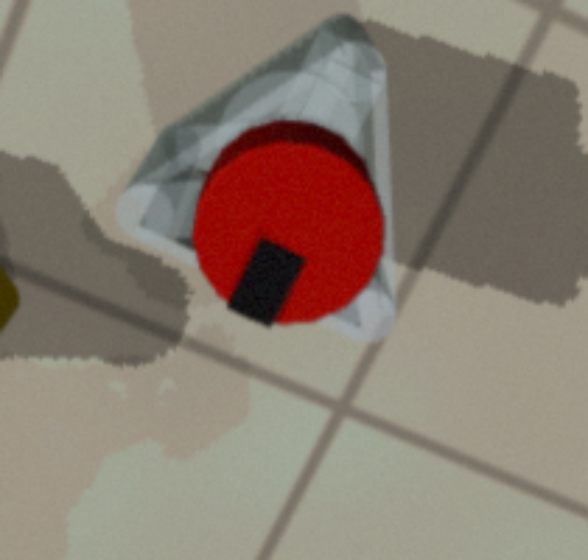

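The crop shows the middle jar's cap centred at (220,290) with a clean flap rectangle at (282,265). That puts the jar yaw at about 179.4°. Grasp it.

{"fn": "move_arm", "kwargs": {"moves": [[[-0.002,0,-0.08,0,0,0],[-0.002,0,-0.16,0,0,0],[-0.002,0,-0.23,0,0,0],[-0.002,0,-0.28,0,0,0],[-0.002,0,-0.31,0,0,0],[-0.002,0,-0.325,0,0,0],[-0.002,0,-0.3365,0,0,0],[-0.002,0,-0.3365,0,0,0],[-0.002,0,-0.3365,0,0,0]]]}}

```text
clock: 29.0
ee_pos: [0.4687, -0.0603, 0.0916]
tool_rot: [[0.906, 0.422, 0.001], [0.422, -0.906, -0.0], [0.001, 0.0, -1.0]]
force: [-0.2, 0.3, 0.9]
grip_width: 0.0852
gripper_force: 0.0
```

{"fn": "move_arm", "kwargs": {"moves": [[[0,0,0,0,0,0],[0,0,0,0,0,0],[0,0,0,0,0,0],[0,0,0,0,0,0],[0,0,0,0,0,0],[0,0,0,0,0,0],[0,0,0,0,0,0],[0,0,0,0,0,0],[0,0,0,0,0,0],[0,0,0,0,0,0]]], "gripper": -1}}

```text
clock: 29.83
ee_pos: [0.4686, -0.06, 0.0919]
tool_rot: [[0.906, 0.423, 0.001], [0.423, -0.906, -0.0], [0.001, 0.001, -1.0]]
force: [-1.5, 0.9, 10.9]
grip_width: 0.0464
gripper_force: 60.3
```

```bash
python3 - <<'E'
from h import *
st()
E
```

```text
t 29.83 [ 0.4686 -0.06    0.0919] yaw 25.01 q [-17.2  15.2 -25.8  49.   -0.  137.8] w 0.0464 F [-1.5  0.9 10.9] z [ 1.1e-03 -4.0e-04 -1.0e+00]
```

{"fn": "move_arm", "kwargs": {"moves": [[[0,0,0.03,0,0,0],[0,0,0.09,0,0,0],[0,0,0.17,0,0,0.01],[0,0,0.25,0,0,0.03],[0,0,0.32,0,0,0.06],[0,0.01,0.37,0,0,0.09],[0.01,0.03,0.4,0,0,0.13],[0.02,0.07,0.4,0,0,0.17],[0.03,0.12,0.4,0,0,0.21],[0.04,0.18,0.4,0,0,0.25],[0.05,0.24,0.4,0,0,0.29],[0.06,0.3,0.4,0,0,0.33],[0.07,0.36,0.4,0,0,0.37],[0.08,0.41,0.4,0,0,0.41],[0.09,0.45,0.4,0,0,0.45],[0.1,0.48,0.4,0,0,0.49],[0.1,0.5,0.4,0,0,0.53],[0.1,0.5,0.4,0,0,0.56],[0.1,0.5,0.4,0,0,0.58],[0.1,0.5,0.4,0,0,0.59]]]}}

```text
clock: 31.5
ee_pos: [0.5081, 0.1403, 0.251]
tool_rot: [[-0.662, 0.749, -0.0], [0.749, 0.662, -0.0], [0.0, -0.0, -1.0]]
force: [0.0, 0.3, -2.1]
grip_width: 0.0467
gripper_force: 62.3
```

```bash
python3 - <<'E'
from h import *
st()
E
```

```text
t 31.5 [0.5081 0.1403 0.251 ] yaw 131.46 q [ 6.6 15.   0.2 75.2 -0.  55.1] w 0.0467 F [ 0.   0.3 -2.1] z [-4.e-04 -1.e-04 -1.e+00]
```

{"fn": "move_arm", "kwargs": {"moves": [[[0,0.02,0,0,0,0.02],[0.01,0.05,0,0,0,0.05],[0.02,0.09,0,0,0,0.09],[0.03,0.14,0,0,0,0.13],[0.04,0.19,0,0,0,0.17],[0.05,0.24,0,0,0,0.21],[0.06,0.29,-0.01,0,0,0.25],[0.07,0.34,-0.03,0,0,0.29],[0.08,0.39,-0.05,0,0,0.33],[0.085,0.43,-0.07,0,0,0.37],[0.09,0.46,-0.09,0,0,0.41],[0.094,0.48,-0.11,0,0,0.45],[0.094,0.49,-0.125,0,0,0.49],[0.094,0.49,-0.1355,0,0,0.53],[0.094,0.49,-0.1355,0,0,0.57],[0.094,0.49,-0.1355,0,0,0.61],[0.094,0.49,-0.1355,0,0,0.65],[0.094,0.49,-0.1355,0,0,0.69],[0.094,0.49,-0.1355,0,0,0.73],[0.094,0.49,-0.1355,0,0,0.76]]]}}

```text
clock: 33.17
ee_pos: [0.5457, 0.336, 0.1967]
tool_rot: [[-0.028, -1.0, -0.0], [-1.0, 0.028, -0.0], [0.0, 0.0, -1.0]]
force: [-0.2, 0.5, -2.5]
grip_width: 0.0465
gripper_force: 62.3
```

{"fn": "move_arm", "kwargs": {"moves": [[[0,0,0,0,0,0.03],[0,0,0,0,0,0.065],[0,0,0,0,0,0.1],[0,0,0,0,0,0.135],[0,0,0,0,0,0.17],[0,0,0,0,0,0.195],[0,0,0,0,0,0.212],[0,0,0,0,0,0.212],[0,0,0,0,0,0.212]]]}}

```text
clock: 33.92
ee_pos: [0.5458, 0.336, 0.1968]
tool_rot: [[0.589, -0.808, -0.0], [-0.808, -0.589, -0.0], [-0.0, 0.0, -1.0]]
force: [0.1, -0.6, -2.2]
grip_width: 0.0464
gripper_force: 62.3
```

```bash
python3 - <<'E'
from h import *
st()
im,d,m=snap('wrist');P=cloud(d,m)
g=(np.hypot(P[...,0]-.5456,P[...,1]-.3367)<.06)&(P[...,2]>.1)&(P[...,2]<.19)
q=P[g][:,:2]-r.observe()['ee_pos'][:2]; rr=np.hypot(*q.T);an=np.degrees(np.arctan2(q[:,1],q[:,0]))
print([(int(k),round(float(np.percentile(rr[(an//10)==k//10],97)),4)) for k in range(-180,180,10) if ((an//10)==k//10).sum()>30])
im,d,m=snap('side');P=cloud(d,m)
g=(np.hypot(P[...,0]-.5456,P[...,1]-.3367)<.05)&(P[...,2]>.04)&(P[...,2]<.22);print(np.percentile(P[g][:,2],[.3,1,3]))
E
```

```text
t 33.92 [0.5458 0.336  0.1968] yaw -53.94 q [  24.3   27.3   11.1   73.8   -0.  -101.7] w 0.0464 F [ 0.1 -0.6 -2.2] z [-2.e-04 -1.e-04 -1.e+00]
[(-140, 0.0259), (-130, 0.0272), (-120, 0.0292), (-110, 0.033), (-100, 0.0311), (-90, 0.0494), (-80, 0.0491), (-70, 0.0429), (-60, 0.036), (-50, 0.032), (-40, 0.0296), (-30, 0.0283), (-20, 0.0283), (-10, 0.0297), (0, 0.0321), (10, 0.0363), (20, 0.0431), (30, 0.0448), (50, 0.0339)]
[0.10452453 0.10614074 0.1082138 ]
```

The pose checks out: the side normal is near −20°, so the label is near 100°, and the underside is at about 105 mm. Run the hold and turn sequence.

{"fn": "move_arm", "kwargs": {"moves": [[[0,0,0,0,0,0],[0,0,0,0,0,0],[0,0,0,0,0,0],[0,0,0,0,0,0],[0,0,0,0,0,0],[0,0,0,0,0,0],[0,0,0,0,0,0],[0,0,0,0,0,0],[0,0,0,0,0,0],[0,0,0,0,0,0],[0,0,0,0,0,0],[0,0,0,0,0,0],[0,0,0,0,0,0],[0,0,0,0,0,0],[0,0,0,0,0,0],[0,0,0,0,0,0]]]}}

```text
clock: 35.35
ee_pos: [0.5459, 0.336, 0.1969]
tool_rot: [[0.59, -0.807, 0.0], [-0.807, -0.59, 0.0], [-0.0, -0.0, -1.0]]
force: [-0.5, 0.2, -1.8]
grip_width: 0.0468
gripper_force: 62.3
```

{"fn": "move_arm", "kwargs": {"moves": [[[0,0,0,0,0,0],[0,0,0,0,0,0],[0,0,0,0,0,0],[0,0,0,0,0,0],[0,0,0,0,0,0],[0,0,0,0,0,0],[0,0,0,0,0,0],[0,0,0,0,0,0],[0,0,0,0,0,0],[0,0,0,0,0,0],[0,0,0,0,0,0],[0,0,0,0,0,0],[0,0,0,0,0,0],[0,0,0,0,0,0],[0,0,0,0,0,0],[0,0,0,0,0,0]]]}}

```text
clock: 36.68
ee_pos: [0.5459, 0.336, 0.1969]
tool_rot: [[0.59, -0.807, -0.0], [-0.807, -0.59, -0.0], [0.0, 0.0, -1.0]]
force: [-0.1, -0.8, -2.2]
grip_width: 0.0464
gripper_force: 62.3
```

{"fn": "move_arm", "kwargs": {"moves": [[[0,0,0,0,0,-0.02],[0,0,0,0,0,-0.055],[0,0,0,0,0,-0.094],[0,0,0,0,0,-0.133],[0,0,0,0,0,-0.172],[0,0,0,0,0,-0.211],[0,0,0,0,0,-0.25],[0,0,0,0,0,-0.289],[0,0,0,0,0,-0.328],[0,0,0,0,0,-0.367],[0,0,0,0,0,-0.406],[0,0,0,0,0,-0.445],[0,0,0,0,0,-0.484],[0,0,0,0,0,-0.523],[0,0,0,0,0,-0.56],[0,0,0,0,0,-0.595],[0,0,0,0,0,-0.625],[0,0,0,0,0,-0.65],[0,0,0,0,0,-0.6655],[0,0,0,0,0,-0.6655]]]}}

```text
clock: 38.35
ee_pos: [0.5459, 0.336, 0.1969]
tool_rot: [[-0.994, -0.109, 0.0], [-0.109, 0.994, -0.0], [-0.0, -0.0, -1.0]]
force: [0.4, 0.1, -2.6]
grip_width: 0.0469
gripper_force: 62.3
```

{"fn": "move_arm", "kwargs": {"moves": [[[0,0,0,0,0,0],[0,0,0,0,0,0],[0,0,0,0,0,0],[0,0,0,0,0,0],[0,0,0,0,0,0],[0,0,0,0,0,0],[0,0,0,0,0,0],[0,0,0,0,0,0],[0,0,0,0,0,0],[0,0,0,0,0,0],[0,0,0,0,0,0],[0,0,0,0,0,0],[0,0,0,0,0,0],[0,0,0,0,0,0],[0,0,0,0,0,0],[0,0,0,0,0,0]]]}}

```text
clock: 39.68
ee_pos: [0.5459, 0.336, 0.1969]
tool_rot: [[-0.994, -0.111, 0.0], [-0.111, 0.994, 0.0], [-0.0, 0.0, -1.0]]
force: [0.2, 0.6, -2.4]
grip_width: 0.0463
gripper_force: 62.3
```

{"fn": "move_arm", "kwargs": {"moves": [[[0,0,0,0,0,0],[0,0,0,0,0,0],[0,0,0,0,0,0],[0,0,0,0,0,0],[0,0,0,0,0,0],[0,0,0,0,0,0],[0,0,0,0,0,0],[0,0,0,0,0,0],[0,0,0,0,0,0],[0,0,0,0,0,0],[0,0,0,0,0,0],[0,0,0,0,0,0],[0,0,0,0,0,0],[0,0,0,0,0,0],[0,0,0,0,0,0],[0,0,0,0,0,0]]]}}

```text
clock: 41.02
ee_pos: [0.5459, 0.336, 0.1969]
tool_rot: [[-0.994, -0.111, -0.0], [-0.111, 0.994, 0.0], [0.0, 0.0, -1.0]]
force: [0.5, 0.5, -2.4]
grip_width: 0.0465
gripper_force: 62.3
```

{"fn": "move_arm", "kwargs": {"moves": [[[0,0,0,0,0,-0.02],[0,0,0,0,0,-0.055],[0,0,0,0,0,-0.094],[0,0,0,0,0,-0.133],[0,0,0,0,0,-0.172],[0,0,0,0,0,-0.211],[0,0,0,0,0,-0.25],[0,0,0,0,0,-0.289],[0,0,0,0,0,-0.328],[0,0,0,0,0,-0.367],[0,0,0,0,0,-0.406],[0,0,0,0,0,-0.445],[0,0,0,0,0,-0.484],[0,0,0,0,0,-0.523],[0,0,0,0,0,-0.56],[0,0,0,0,0,-0.595],[0,0,0,0,0,-0.625],[0,0,0,0,0,-0.65],[0,0,0,0,0,-0.6655],[0,0,0,0,0,-0.6655]]]}}

```text
clock: 42.68
ee_pos: [0.5459, 0.336, 0.1969]
tool_rot: [[0.4, 0.917, -0.0], [0.917, -0.4, -0.0], [-0.0, -0.0, -1.0]]
force: [-0.1, -0.3, -1.7]
grip_width: 0.0465
gripper_force: 62.3
```

{"fn": "move_arm", "kwargs": {"moves": [[[0,0,0,0,0,0],[0,0,0,0,0,0],[0,0,0,0,0,0],[0,0,0,0,0,0],[0,0,0,0,0,0],[0,0,0,0,0,0],[0,0,0,0,0,0],[0,0,0,0,0,0],[0,0,0,0,0,0],[0,0,0,0,0,0],[0,0,0,0,0,0],[0,0,0,0,0,0],[0,0,0,0,0,0],[0,0,0,0,0,0],[0,0,0,0,0,0],[0,0,0,0,0,0]]]}}

```text
clock: 44.02
ee_pos: [0.5459, 0.336, 0.1969]
tool_rot: [[0.397, 0.918, -0.0], [0.918, -0.397, -0.0], [-0.0, -0.0, -1.0]]
force: [0.0, -0.2, -2.1]
grip_width: 0.0468
gripper_force: 62.3
```

{"fn": "move_arm", "kwargs": {"moves": [[[0,0,0,0,0,0],[0,0,0,0,0,0],[0,0,0,0,0,0],[0,0,0,0,0,0],[0,0,0,0,0,0],[0,0,0,0,0,0],[0,0,0,0,0,0],[0,0,0,0,0,0],[0,0,0,0,0,0],[0,0,0,0,0,0],[0,0,0,0,0,0],[0,0,0,0,0,0],[0,0,0,0,0,0],[0,0,0,0,0,0],[0,0,0,0,0,0],[0,0,0,0,0,0]]]}}

```text
clock: 45.35
ee_pos: [0.5459, 0.336, 0.1969]
tool_rot: [[0.397, 0.918, -0.0], [0.918, -0.397, -0.0], [-0.0, -0.0, -1.0]]
force: [-0.8, 0.3, -2.4]
grip_width: 0.0466
gripper_force: 62.3
```

```bash
python3 - <<'E'
from h import *
st()
survey({'tall':((.553,-.416),.177),'short':((.62,-.08),.097)})
E
```

```text
t 45.35 [0.5459 0.336  0.1969] yaw 66.58 q [ 24.3  27.3  11.1  73.8   0.  137.8] w 0.0466 F [-0.8  0.3 -2.4] z [-0. -0. -1.]
scene tall [ 0.5551 -0.4116] r 0.0251 z 0.1761 250 flap -145.1 23
scene short [ 0.6219 -0.0772] r 0.0241 z 0.0967 264 flap 176.0 31
side tall [ 0.5511 -0.4151] r 0.0251 z 0.1763 471 flap -136.7 54
side short [ 0.6183 -0.0846] r 0.0238 z 0.0963 189 flap 165.6 23
```

{"fn": "move_arm", "kwargs": {"moves": [[[0,0,0.04,0,0,0],[0,0,0.1,0,0,0],[0,-0.01,0.16,0,0,0],[0,-0.03,0.22,0,0,0],[-0.01,-0.07,0.27,0,0,0],[-0.02,-0.12,0.3,0,0,0],[-0.03,-0.18,0.3,0,0,0],[-0.04,-0.25,0.3,0,0,0],[-0.05,-0.32,0.3,0,0,0],[-0.06,-0.39,0.3,0,0,0],[-0.07,-0.46,0.3,0,0,0],[-0.08,-0.53,0.3,0,0,0],[-0.09,-0.6,0.3,0,0,0],[-0.1,-0.67,0.3,0,0,0],[-0.11,-0.73,0.3,0,0,0],[-0.12,-0.78,0.3,0,0,0],[-0.13,-0.82,0.3,0,0,0],[-0.14,-0.84,0.3,0,0,0],[-0.14,-0.85,0.3,0,0,0],[-0.14,-0.85,0.3,0,0,0]]]}}

```text
clock: 47.12
ee_pos: [0.4899, -0.0042, 0.317]
tool_rot: [[0.398, 0.917, 0.0], [0.917, -0.398, 0.0], [0.0, 0.0, -1.0]]
force: [-0.3, -0.4, -2.6]
grip_width: 0.0465
gripper_force: 62.7
```

{"fn": "move_arm", "kwargs": {"moves": [[[0,-0.03,0,0,0,0],[-0.01,-0.08,0,0,0,0],[-0.02,-0.14,0,0,0,0],[-0.03,-0.2,0,0,0,0],[-0.04,-0.27,0,0,0,0],[-0.05,-0.34,0,0,0,0],[-0.06,-0.41,0,0,0,0],[-0.08,-0.48,0,0,0,0],[-0.1,-0.55,0,0,0,0],[-0.12,-0.62,0,0,0,0],[-0.13,-0.69,0,0,0,0],[-0.14,-0.75,0,0,0,0],[-0.142,-0.8,0,0,0,0],[-0.142,-0.84,0,0,0,0],[-0.142,-0.8575,0,0,0,0],[-0.142,-0.8575,0,0,0,0],[-0.142,-0.8575,0,0,0,0]]]}}

```text
clock: 48.53
ee_pos: [0.4333, -0.3464, 0.3167]
tool_rot: [[0.397, 0.918, -0.0], [0.918, -0.397, 0.001], [0.0, -0.0, -1.0]]
force: [-0.1, -0.1, -2.5]
grip_width: 0.0463
gripper_force: 62.6
```

{"fn": "move_arm", "kwargs": {"moves": [[[0,0,-0.04,0,0,0],[0,0,-0.1,0,0,0],[0,0,-0.17,0,0,0],[0,0,-0.24,0,0,0],[0,0,-0.31,0,0,0],[0,0,-0.37,0,0,0],[0,0,-0.42,0,0,0],[0,0,-0.45,0,0,0],[0,0,-0.465,0,0,0],[0,0,-0.474,0,0,0],[0,0,-0.479,0,0,0],[0,0,-0.482,0,0,0],[0,0,-0.482,0,0,0],[0,0,-0.482,0,0,0]]]}}

```text
clock: 49.7
ee_pos: [0.4333, -0.3472, 0.1247]
tool_rot: [[0.397, 0.918, 0.001], [0.918, -0.397, -0.001], [-0.0, 0.001, -1.0]]
force: [-0.4, -1.1, -2.6]
grip_width: 0.0467
gripper_force: 62.7
```

Expected contact is at about 0.122. Lower the last 3 mm slowly.

{"fn": "move_arm", "kwargs": {"moves": [[[0,0,-0.002,0,0,0],[0,0,-0.004,0,0,0],[0,0,-0.005,0,0,0],[0,0,-0.006,0,0,0],[0,0,-0.0065,0,0,0],[0,0,-0.0065,0,0,0]]]}}

```text
clock: 50.2
ee_pos: [0.433, -0.3471, 0.1219]
tool_rot: [[0.398, 0.918, 0.0], [0.918, -0.398, -0.001], [-0.0, 0.0, -1.0]]
force: [-3.1, 0.5, 4.5]
grip_width: 0.0462
gripper_force: 63.3
```

{"fn": "move_arm", "kwargs": {"moves": [[[0,0,0,0,0,0],[0,0,0,0,0,0],[0,0,0,0,0,0],[0,0,0,0,0,0],[0,0,0,0,0,0],[0,0,0,0,0,0],[0,0,0,0,0,0]]], "gripper": 1}}

```text
clock: 50.78
ee_pos: [0.4331, -0.347, 0.1215]
tool_rot: [[0.397, 0.918, -0.0], [0.918, -0.397, 0.0], [0.0, -0.0, -1.0]]
force: [-0.7, -0.6, 0.5]
grip_width: 0.0852
gripper_force: 0.0
```

{"fn": "move_arm", "kwargs": {"moves": [[[0,0,0.02,0,0,0],[0,0,0.06,0,0,0],[0,0,0.12,0,0,0],[0,0,0.2,0,0,0],[0,0,0.28,0,0,0],[0,0,0.36,0,0,0],[0,0,0.4,0,0,0],[0.03,0.05,0.4,0,0,-0.03],[0.08,0.12,0.4,0,0,-0.06],[0.14,0.2,0.38,0,0,-0.1],[0.2,0.28,0.36,0,0,-0.14],[0.26,0.36,0.34,0,0,-0.18],[0.32,0.44,0.32,0,0,-0.21],[0.37,0.52,0.28,0,0,-0.231],[0.42,0.6,0.24,0,0,-0.231],[0.455,0.65,0.21,0,0,-0.231],[0.4675,0.6675,0.1975,0,0,-0.231],[0.4675,0.6675,0.1975,0,0,-0.231],[0.4675,0.6675,0.1975,0,0,-0.231]]]}}

```text
clock: 52.37
ee_pos: [0.6199, -0.08, 0.2008]
tool_rot: [[0.906, 0.423, -0.0], [0.423, -0.906, -0.0], [-0.0, 0.0, -1.0]]
force: [0.3, -0.6, -0.4]
grip_width: 0.0854
gripper_force: 0.0
```

```bash
cat >> h.py <<'E'
def wc(approx,z):
    im,d,m=snap('wrist');P=cloud(d,m);ce,rad,k,zt,b=caps(im,P,approx,z);print('cap',np.round(ce,4),round(rad,4),round(zt,4),k);flap(im,P,ce,z+.002)
E
python3 - <<'E'
from h import *
st(); wc((.62,-.08),.097)
survey({'tall':((.553,-.416),.177),'middle':((.433,-.347),.152)})
E
```

```text
t 52.37 [ 0.6199 -0.08    0.2008] yaw 25.05 q [-14.8  25.6   8.8  73.2  -0.  140.1] w 0.0854 F [ 0.3 -0.6 -0.4] z [-3.e-04 -2.e-04 -1.e+00]
cap [ 0.6199 -0.0813] 0.0237 0.0966 3011
flap 479 c 174.7 axis 175.1 L [12.4, 20.1] rel [-12.9   1.2]
scene tall [ 0.5542 -0.4114] r 0.025 z 0.176 255 flap -143.2 28
scene middle [ 0.4354 -0.3453] r 0.0251 z 0.1513 213 flap -148.5 21
side tall [ 0.5512 -0.4151] r 0.0246 z 0.1762 448 flap -136.9 64
side middle [ 0.4328 -0.348 ] r 0.0248 z 0.1514 364 flap -141.0 53
```

{"fn": "move_arm", "kwargs": {"moves": [[[0,-0.003,-0.08,0,0,0],[0,-0.003,-0.16,0,0,0],[0,-0.003,-0.23,0,0,0],[0,-0.003,-0.28,0,0,0],[0,-0.003,-0.31,0,0,0],[0,-0.003,-0.325,0,0,0],[0,-0.003,-0.336,0,0,0],[0,-0.003,-0.336,0,0,0],[0,-0.003,-0.336,0,0,0]]]}}

```text
clock: 53.27
ee_pos: [0.6205, -0.0817, 0.067]
tool_rot: [[0.907, 0.422, 0.001], [0.422, -0.907, -0.0], [0.001, 0.001, -1.0]]
force: [0.5, 0.4, 0.3]
grip_width: 0.0854
gripper_force: 0.0
```

{"fn": "move_arm", "kwargs": {"moves": [[[0,0,0,0,0,0],[0,0,0,0,0,0],[0,0,0,0,0,0],[0,0,0,0,0,0],[0,0,0,0,0,0],[0,0,0,0,0,0],[0,0,0,0,0,0],[0,0,0,0,0,0],[0,0,0,0,0,0],[0,0,0,0,0,0]]], "gripper": -1}}

```text
clock: 54.1
ee_pos: [0.6203, -0.0811, 0.0669]
tool_rot: [[0.906, 0.423, 0.001], [0.423, -0.906, -0.0], [0.001, 0.001, -1.0]]
force: [-2.1, 1.1, 7.5]
grip_width: 0.0464
gripper_force: 60.8
```

{"fn": "move_arm", "kwargs": {"moves": [[[0,0,0.03,0,0,0],[0,0,0.09,0,0,0],[0,0,0.17,0,0,0.01],[0,0,0.25,0,0,0.03],[0,0,0.32,0,0,0.06],[0,0.01,0.37,0,0,0.09],[-0.01,0.03,0.4,0,0,0.13],[-0.02,0.07,0.4,0,0,0.17],[-0.03,0.12,0.4,0,0,0.21],[-0.04,0.18,0.4,0,0,0.25],[-0.05,0.24,0.4,0,0,0.29],[-0.06,0.3,0.4,0,0,0.33],[-0.07,0.36,0.4,0,0,0.37],[-0.08,0.41,0.4,0,0,0.41],[-0.09,0.45,0.4,0,0,0.45],[-0.1,0.48,0.4,0,0,0.49],[-0.1,0.5,0.4,0,0,0.53],[-0.1,0.5,0.4,0,0,0.56],[-0.1,0.5,0.4,0,0,0.58],[-0.1,0.5,0.4,0,0,0.59]]]}}

```text
clock: 55.77
ee_pos: [0.5799, 0.1191, 0.2261]
tool_rot: [[-0.662, 0.749, -0.0], [0.749, 0.662, -0.0], [0.0, -0.0, -1.0]]
force: [0.6, 1.2, -1.8]
grip_width: 0.0464
gripper_force: 62.0
```

```bash
python3 - <<'E'
from h import *
st()
E
```

```text
t 55.77 [0.5799 0.1191 0.2261] yaw 131.46 q [ 3.7 21.9  6.6 74.7 -0.  52.3] w 0.0464 F [ 0.6  1.2 -1.8] z [-1.e-04 -0.e+00 -1.e+00]
```

{"fn": "move_arm", "kwargs": {"moves": [[[0,0.02,0,0,0,0.02],[-0.01,0.05,0,0,0,0.05],[-0.02,0.09,0,0,0,0.09],[-0.03,0.14,0,0,0,0.13],[-0.04,0.19,0,0,0,0.17],[-0.05,0.24,0,0,0,0.21],[-0.06,0.3,-0.01,0,0,0.25],[-0.07,0.36,-0.02,0,0,0.29],[-0.075,0.42,-0.04,0,0,0.33],[-0.08,0.47,-0.06,0,0,0.37],[-0.085,0.51,-0.08,0,0,0.41],[-0.085,0.535,-0.095,0,0,0.45],[-0.085,0.5435,-0.1045,0,0,0.49],[-0.085,0.5435,-0.1045,0,0,0.53],[-0.085,0.5435,-0.1045,0,0,0.57],[-0.085,0.5435,-0.1045,0,0,0.61],[-0.085,0.5435,-0.1045,0,0,0.65],[-0.085,0.5435,-0.1045,0,0,0.69],[-0.085,0.5435,-0.1045,0,0,0.73],[-0.085,0.5435,-0.1045,0,0,0.76]]]}}

```text
clock: 57.43
ee_pos: [0.546, 0.3362, 0.1843]
tool_rot: [[-0.028, -1.0, -0.0], [-1.0, 0.028, -0.0], [0.0, 0.0, -1.0]]
force: [-0.3, -0.4, -1.1]
grip_width: 0.0463
gripper_force: 62.0
```

{"fn": "move_arm", "kwargs": {"moves": [[[0,0,0,0,0,0.03],[0,0,0,0,0,0.065],[0,0,0,0,0,0.1],[0,0,0,0,0,0.14],[0,0,0,0,0,0.18],[0,0,0,0,0,0.215],[0,0,0,0,0,0.237],[0,0,0,0,0,0.237],[0,0,0,0,0,0.237]]]}}

```text
clock: 58.18
ee_pos: [0.546, 0.3362, 0.1843]
tool_rot: [[0.65, -0.76, -0.0], [-0.76, -0.65, -0.0], [-0.0, 0.0, -1.0]]
force: [0.3, 0.4, -2.1]
grip_width: 0.0466
gripper_force: 62.0
```

```bash
python3 - <<'E'
from h import *
st()
im,d,m=snap('wrist');P=cloud(d,m)
g=(np.hypot(P[...,0]-.5456,P[...,1]-.3367)<.06)&(P[...,2]>.11)&(P[...,2]<.178)
q=P[g][:,:2]-r.observe()['ee_pos'][:2]; rr=np.hypot(*q.T);an=np.degrees(np.arctan2(q[:,1],q[:,0]))
print([(int(k),round(float(np.percentile(rr[(an//10)==k//10],97)),4)) for k in range(-180,180,10) if ((an//10)==k//10).sum()>30])
im,d,m=snap('side');P=cloud(d,m)
g=(np.hypot(P[...,0]-.5456,P[...,1]-.3367)<.05)&(P[...,2]>.04)&(P[...,2]<.22);print(np.percentile(P[g][:,2],[.3,1,3]))
E
```

```text
t 58.18 [0.546  0.3362 0.1843] yaw -49.47 q [  24.4   27.5    9.5   72.     0.  -106.2] w 0.0466 F [ 0.3  0.4 -2.1] z [-1.e-04 -0.e+00 -1.e+00]
[(-130, 0.0267), (-120, 0.0289), (-110, 0.0326), (-90, 0.0493), (-80, 0.0491), (-70, 0.0438), (-60, 0.0368), (-50, 0.0326), (-40, 0.0301), (-30, 0.0287), (-20, 0.0287), (-10, 0.0301), (0, 0.0326), (10, 0.0367), (20, 0.0436), (30, 0.046), (50, 0.0341)]
[0.11607977 0.11810084 0.12045361]
```

{"fn": "move_arm", "kwargs": {"moves": [[[0,0,0,0,0,0],[0,0,0,0,0,0],[0,0,0,0,0,0],[0,0,0,0,0,0],[0,0,0,0,0,0],[0,0,0,0,0,0],[0,0,0,0,0,0],[0,0,0,0,0,0],[0,0,0,0,0,0],[0,0,0,0,0,0],[0,0,0,0,0,0],[0,0,0,0,0,0],[0,0,0,0,0,0],[0,0,0,0,0,0],[0,0,0,0,0,0],[0,0,0,0,0,0]]]}}

```text
clock: 59.62
ee_pos: [0.5461, 0.3362, 0.1843]
tool_rot: [[0.652, -0.759, 0.0], [-0.759, -0.652, 0.0], [0.0, -0.0, -1.0]]
force: [0.0, -0.2, -1.6]
grip_width: 0.0464
gripper_force: 62.0
```

{"fn": "move_arm", "kwargs": {"moves": [[[0,0,0,0,0,0],[0,0,0,0,0,0],[0,0,0,0,0,0],[0,0,0,0,0,0],[0,0,0,0,0,0],[0,0,0,0,0,0],[0,0,0,0,0,0],[0,0,0,0,0,0],[0,0,0,0,0,0],[0,0,0,0,0,0],[0,0,0,0,0,0],[0,0,0,0,0,0],[0,0,0,0,0,0],[0,0,0,0,0,0],[0,0,0,0,0,0],[0,0,0,0,0,0]]]}}

```text
clock: 60.95
ee_pos: [0.5461, 0.3362, 0.1843]
tool_rot: [[0.652, -0.759, 0.0], [-0.759, -0.652, -0.0], [0.0, 0.0, -1.0]]
force: [-0.0, 0.2, -1.7]
grip_width: 0.0467
gripper_force: 62.0
```

{"fn": "move_arm", "kwargs": {"moves": [[[0,0,0,0,0,-0.02],[0,0,0,0,0,-0.055],[0,0,0,0,0,-0.094],[0,0,0,0,0,-0.133],[0,0,0,0,0,-0.172],[0,0,0,0,0,-0.211],[0,0,0,0,0,-0.25],[0,0,0,0,0,-0.289],[0,0,0,0,0,-0.328],[0,0,0,0,0,-0.367],[0,0,0,0,0,-0.406],[0,0,0,0,0,-0.445],[0,0,0,0,0,-0.484],[0,0,0,0,0,-0.523],[0,0,0,0,0,-0.56],[0,0,0,0,0,-0.595],[0,0,0,0,0,-0.625],[0,0,0,0,0,-0.65],[0,0,0,0,0,-0.6655],[0,0,0,0,0,-0.6655]]]}}

```text
clock: 62.62
ee_pos: [0.5461, 0.3362, 0.1843]
tool_rot: [[-0.982, -0.186, -0.0], [-0.186, 0.982, -0.0], [0.0, -0.0, -1.0]]
force: [-0.4, -0.0, -2.4]
grip_width: 0.0463
gripper_force: 62.0
```

{"fn": "move_arm", "kwargs": {"moves": [[[0,0,0,0,0,0],[0,0,0,0,0,0],[0,0,0,0,0,0],[0,0,0,0,0,0],[0,0,0,0,0,0],[0,0,0,0,0,0],[0,0,0,0,0,0],[0,0,0,0,0,0],[0,0,0,0,0,0],[0,0,0,0,0,0],[0,0,0,0,0,0],[0,0,0,0,0,0],[0,0,0,0,0,0],[0,0,0,0,0,0],[0,0,0,0,0,0],[0,0,0,0,0,0]]]}}

```text
clock: 63.95
ee_pos: [0.5461, 0.3362, 0.1843]
tool_rot: [[-0.982, -0.189, 0.0], [-0.189, 0.982, 0.0], [-0.0, 0.0, -1.0]]
force: [1.0, 0.1, -0.9]
grip_width: 0.0465
gripper_force: 62.0
```

{"fn": "move_arm", "kwargs": {"moves": [[[0,0,0,0,0,0],[0,0,0,0,0,0],[0,0,0,0,0,0],[0,0,0,0,0,0],[0,0,0,0,0,0],[0,0,0,0,0,0],[0,0,0,0,0,0],[0,0,0,0,0,0],[0,0,0,0,0,0],[0,0,0,0,0,0],[0,0,0,0,0,0],[0,0,0,0,0,0],[0,0,0,0,0,0],[0,0,0,0,0,0],[0,0,0,0,0,0],[0,0,0,0,0,0]]]}}

```text
clock: 65.28
ee_pos: [0.5461, 0.3362, 0.1843]
tool_rot: [[-0.982, -0.189, 0.0], [-0.189, 0.982, 0.0], [-0.0, 0.0, -1.0]]
force: [-0.3, -0.2, -1.5]
grip_width: 0.0467
gripper_force: 62.0
```

{"fn": "move_arm", "kwargs": {"moves": [[[0,0,0,0,0,-0.02],[0,0,0,0,0,-0.055],[0,0,0,0,0,-0.094],[0,0,0,0,0,-0.133],[0,0,0,0,0,-0.172],[0,0,0,0,0,-0.211],[0,0,0,0,0,-0.25],[0,0,0,0,0,-0.289],[0,0,0,0,0,-0.328],[0,0,0,0,0,-0.367],[0,0,0,0,0,-0.406],[0,0,0,0,0,-0.445],[0,0,0,0,0,-0.484],[0,0,0,0,0,-0.523],[0,0,0,0,0,-0.56],[0,0,0,0,0,-0.595],[0,0,0,0,0,-0.625],[0,0,0,0,0,-0.65],[0,0,0,0,0,-0.6655],[0,0,0,0,0,-0.6655]]]}}

```text
clock: 66.95
ee_pos: [0.546, 0.3362, 0.1843]
tool_rot: [[0.326, 0.945, -0.0], [0.945, -0.326, -0.0], [-0.0, -0.0, -1.0]]
force: [-0.2, 0.4, -1.1]
grip_width: 0.0465
gripper_force: 62.0
```

{"fn": "move_arm", "kwargs": {"moves": [[[0,0,0,0,0,0],[0,0,0,0,0,0],[0,0,0,0,0,0],[0,0,0,0,0,0],[0,0,0,0,0,0],[0,0,0,0,0,0],[0,0,0,0,0,0],[0,0,0,0,0,0],[0,0,0,0,0,0],[0,0,0,0,0,0],[0,0,0,0,0,0],[0,0,0,0,0,0],[0,0,0,0,0,0],[0,0,0,0,0,0],[0,0,0,0,0,0],[0,0,0,0,0,0]]]}}

```text
clock: 68.28
ee_pos: [0.5461, 0.3362, 0.1843]
tool_rot: [[0.324, 0.946, -0.0], [0.946, -0.324, -0.0], [-0.0, -0.0, -1.0]]
force: [0.3, 0.1, -0.6]
grip_width: 0.0461
gripper_force: 62.0
```

{"fn": "move_arm", "kwargs": {"moves": [[[0,0,0,0,0,0],[0,0,0,0,0,0],[0,0,0,0,0,0],[0,0,0,0,0,0],[0,0,0,0,0,0],[0,0,0,0,0,0],[0,0,0,0,0,0],[0,0,0,0,0,0],[0,0,0,0,0,0],[0,0,0,0,0,0],[0,0,0,0,0,0],[0,0,0,0,0,0],[0,0,0,0,0,0],[0,0,0,0,0,0],[0,0,0,0,0,0],[0,0,0,0,0,0]]]}}

```text
clock: 69.62
ee_pos: [0.5461, 0.3362, 0.1843]
tool_rot: [[0.324, 0.946, -0.0], [0.946, -0.324, 0.0], [0.0, -0.0, -1.0]]
force: [0.3, 0.7, -1.7]
grip_width: 0.0464
gripper_force: 62.0
```

```bash
python3 - <<'E'
from h import *
st()
survey({'tall':((.553,-.416),.177),'middle':((.433,-.347),.152)})
E
```

```text
t 69.62 [0.5461 0.3362 0.1843] yaw 71.08 q [ 24.3  27.5   9.5  72.    0.  133.3] w 0.0464 F [ 0.3  0.7 -1.7] z [-0.  0. -1.]
scene tall [ 0.564  -0.4338] r 0.0235 z 0.1762 257 flap -140.2 22
scene middle [ 0.4336 -0.3446] r 0.0264 z 0.151 217 flap -141.2 19
side tall [ 0.5614 -0.4381] r 0.0246 z 0.1763 501 flap -136.1 59
side middle [ 0.4322 -0.3488] r 0.0241 z 0.1515 388 flap -141.2 41
```

The tall jar was knocked about 25 mm on the turntable and now sits off-centre near the edge. I'll place the short jar first, then mend that.

{"fn": "move_arm", "kwargs": {"moves": [[[0,0,0.04,0,0,0],[0,0,0.1,0,0,0],[0,-0.01,0.16,0,0,0],[0,-0.03,0.22,0,0,0],[0,-0.07,0.27,0,0,0],[0,-0.12,0.3,0,0,0],[0,-0.18,0.3,0,0,0],[0,-0.25,0.3,0,0,0],[0,-0.32,0.3,0,0,0],[0,-0.39,0.3,0,0,0],[0,-0.46,0.3,0,0,0],[0,-0.53,0.3,0,0,0],[0,-0.59,0.3,0,0,0],[0,-0.65,0.3,0,0,0],[0,-0.7,0.3,0,0,0],[0,-0.74,0.3,0,0,0],[0,-0.76,0.3,0,0,0],[0,-0.7675,0.3,0,0,0]]]}}

```text
clock: 71.22
ee_pos: [0.5461, 0.0283, 0.3043]
tool_rot: [[0.325, 0.946, 0.0], [0.946, -0.325, -0.0], [-0.0, 0.0, -1.0]]
force: [0.9, 0.0, -2.4]
grip_width: 0.0462
gripper_force: 62.2
```

{"fn": "move_arm", "kwargs": {"moves": [[[0,-0.03,0,0,0,0],[0,-0.08,0,0,0,0],[0,-0.14,0,0,0,0],[0,-0.2,0,0,0,0],[0,-0.27,0,0,0,0],[0,-0.34,0,0,0,0],[0.01,-0.41,0,0,0,0],[0.017,-0.48,0,0,0,0],[0.017,-0.55,0,0,0,0],[0.017,-0.61,0,0,0,0],[0.017,-0.67,0,0,0,0],[0.017,-0.72,0,0,0,0],[0.017,-0.755,0,0,0,0],[0.017,-0.7675,0,0,0,0],[0.017,-0.7675,0,0,0,0],[0.017,-0.7675,0,0,0,0]]]}}

```text
clock: 72.55
ee_pos: [0.553, -0.2771, 0.3043]
tool_rot: [[0.324, 0.946, 0.0], [0.946, -0.324, 0.0], [0.0, -0.0, -1.0]]
force: [-0.4, 0.3, -1.3]
grip_width: 0.0464
gripper_force: 62.2
```

```bash
python3 - <<'E'
from h import *
st()
survey({'tall':((.563,-.436),.177),'middle':((.433,-.347),.152)})
E
```

```text
t 72.55 [ 0.553  -0.2771  0.3043] yaw 71.1 q [-34.2  24.6  23.1  88.5   0.   74.7] w 0.0464 F [-0.4  0.3 -1.3] z [ 0.e+00  3.e-04 -1.e+00]
scene tall [ 0.5637 -0.4344] r 0.0247 z 0.1758 250 flap -141.3 30
scene middle none
side tall [ 0.5615 -0.4374] r 0.0251 z 0.1762 487 flap -134.8 66
side middle [ 0.4321 -0.3485] r 0.0242 z 0.1513 376 flap -140.3 52
```

{"fn": "move_arm", "kwargs": {"moves": [[[0,0,-0.04,0,0,0],[0,0,-0.1,0,0,0],[0,0,-0.17,0,0,0],[0,0,-0.24,0,0,0],[0,0,-0.31,0,0,0],[0,0,-0.38,0,0,0],[0,0,-0.43,0,0,0],[0,0,-0.47,0,0,0],[0,0,-0.49,0,0,0],[0,0,-0.502,0,0,0],[0,0,-0.509,0,0,0],[0,0,-0.513,0,0,0],[0,0,-0.513,0,0,0],[0,0,-0.513,0,0,0]]]}}

```text
clock: 73.82
ee_pos: [0.5532, -0.278, 0.0998]
tool_rot: [[0.324, 0.946, 0.001], [0.946, -0.324, -0.001], [-0.0, 0.001, -1.0]]
force: [0.0, 0.3, -2.5]
grip_width: 0.0464
gripper_force: 62.2
```

{"fn": "move_arm", "kwargs": {"moves": [[[0,0,-0.002,0,0,0],[0,0,-0.003,0,0,0],[0,0,-0.004,0,0,0],[0,0,-0.005,0,0,0],[0,0,-0.0055,0,0,0],[0,0,-0.0055,0,0,0]]]}}

```text
clock: 74.32
ee_pos: [0.5529, -0.2778, 0.0969]
tool_rot: [[0.324, 0.946, 0.0], [0.946, -0.324, -0.0], [-0.0, 0.0, -1.0]]
force: [-0.7, -0.1, -0.5]
grip_width: 0.0465
gripper_force: 62.2
```

{"fn": "move_arm", "kwargs": {"moves": [[[0,0,-0.001,0,0,0],[0,0,-0.0015,0,0,0],[0,0,-0.0015,0,0,0]]]}}

```text
clock: 74.57
ee_pos: [0.5531, -0.278, 0.0969]
tool_rot: [[0.324, 0.946, 0.001], [0.946, -0.324, -0.001], [-0.0, 0.001, -1.0]]
force: [-1.9, 0.2, 5.7]
grip_width: 0.0465
gripper_force: 63.0
```

{"fn": "move_arm", "kwargs": {"moves": [[[0,0,0,0,0,0],[0,0,0,0,0,0],[0,0,0,0,0,0],[0,0,0,0,0,0],[0,0,0,0,0,0],[0,0,0,0,0,0],[0,0,0,0,0,0]]], "gripper": 1}}

```text
clock: 75.15
ee_pos: [0.5529, -0.2778, 0.0963]
tool_rot: [[0.324, 0.946, 0.0], [0.946, -0.324, 0.0], [0.0, -0.0, -1.0]]
force: [-0.6, 0.5, -0.7]
grip_width: 0.0855
gripper_force: 0.0
```

{"fn": "move_arm", "kwargs": {"moves": [[[0,0,0.02,0,0,0],[0,0,0.06,0,0,0],[0,0,0.12,0,0,0],[0,0,0.2,0,0,0],[0,0,0.3,0,0,0],[0,0,0.38,0,0,0],[0,0,0.45,0,0,0],[0,-0.05,0.47,0,0,0],[0.01,-0.12,0.47,0,0,0],[0.015,-0.2,0.47,0,0,0],[0.02,-0.28,0.47,0,0,0],[0.025,-0.35,0.465,0,0,0],[0.025,-0.39,0.46,0,0,0],[0.025,-0.395,0.46,0,0,0],[0.025,-0.395,0.46,0,0,0]]]}}

```text
clock: 76.4
ee_pos: [0.5626, -0.4364, 0.28]
tool_rot: [[0.325, 0.946, -0.0], [0.946, -0.325, 0.0], [0.0, -0.0, -1.0]]
force: [0.0, 0.5, -0.4]
grip_width: 0.0856
gripper_force: 0.0
```

```bash
python3 - <<'E'
from h import *
st(); wc((.5625,-.436),.177)
survey({'tall':((.563,-.436),.177),'middle':((.433,-.347),.152),'short':((.553,-.278),.127)})
E
```

```text
t 76.4 [ 0.5626 -0.4364  0.28  ] yaw 71.02 q [-44.4  36.   39.8  93.8   0.   64.6] w 0.0856 F [ 0.   0.5 -0.4] z [-4.e-04  4.e-04 -1.e+00]
cap [ 0.5615 -0.4378] 0.0238 0.1765 3079
flap 444 c -137.0 axis -139.5 L [11.5, 19.9] rel [-9.5 -8.8]
scene tall [ 0.5628 -0.4343] r 0.0247 z 0.1762 263 flap -138.5 27
scene middle [ 0.4351 -0.3426] r 0.0241 z 0.151 197 flap -142.9 24
scene short [ 0.5533 -0.275 ] r 0.0245 z 0.1262 251 flap -142.4 26
side tall [ 0.5608 -0.4379] r 0.025 z 0.1762 499 flap -135.3 52
side middle [ 0.4319 -0.3478] r 0.025 z 0.1515 377 flap -138.8 52
side short [ 0.5506 -0.2805] r 0.0235 z 0.1262 212 flap -143.3 21
```

View pics/side_s.png

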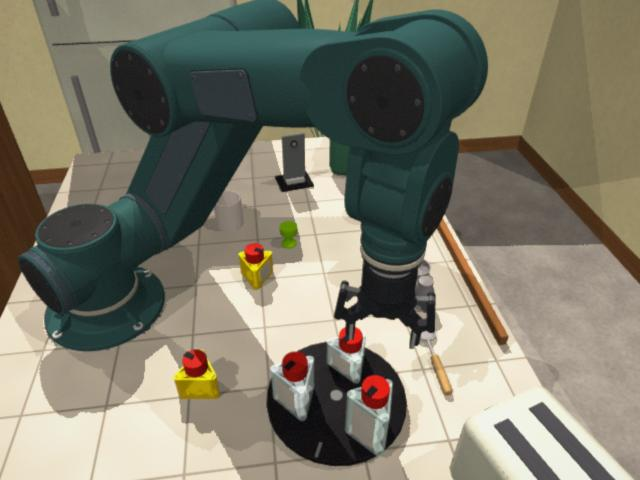

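The side picture shows all three jars upright on the disc, with the tall one at (410,372) having a corner near or over the rim. I'll regrasp it and shift it about 25 mm inward.

{"fn": "move_arm", "kwargs": {"moves": [[[-0.0027,-0.003,-0.08,0,0,0],[-0.0027,-0.003,-0.16,0,0,0],[-0.0027,-0.003,-0.23,0,0,0],[-0.0027,-0.003,-0.28,0,0,0],[-0.0027,-0.003,-0.31,0,0,0],[-0.0027,-0.003,-0.325,0,0,0],[-0.0027,-0.003,-0.335,0,0,0],[-0.0027,-0.003,-0.335,0,0,0],[-0.0027,-0.003,-0.335,0,0,0]]]}}

```text
clock: 77.3
ee_pos: [0.5621, -0.4369, 0.1474]
tool_rot: [[0.324, 0.946, 0.001], [0.946, -0.324, -0.001], [-0.001, 0.001, -1.0]]
force: [0.7, -0.3, 0.8]
grip_width: 0.0856
gripper_force: 0.0
```

{"fn": "move_arm", "kwargs": {"moves": [[[0,0,0,0,0,0],[0,0,0,0,0,0],[0,0,0,0,0,0],[0,0,0,0,0,0],[0,0,0,0,0,0],[0,0,0,0,0,0],[0,0,0,0,0,0],[0,0,0,0,0,0],[0,0,0,0,0,0]]], "gripper": -1}}

```text
clock: 78.05
ee_pos: [0.562, -0.4373, 0.147]
tool_rot: [[0.324, 0.946, 0.001], [0.946, -0.324, -0.001], [-0.001, 0.001, -1.0]]
force: [1.1, 0.4, 5.4]
grip_width: 0.0464
gripper_force: 61.2
```

{"fn": "move_arm", "kwargs": {"moves": [[[0,0,0.01,0,0,0],[0,0,0.03,0,0,0],[0,0,0.04,0,0,0],[-0.005,0.01,0.04,0,0,0],[-0.01,0.025,0.04,0,0,0],[-0.018,0.045,0.04,0,0,0],[-0.024,0.058,0.04,0,0,0],[-0.026,0.062,0.04,0,0,0],[-0.026,0.062,0.03,0,0,0],[-0.026,0.062,0.02,0,0,0],[-0.026,0.062,0.012,0,0,0],[-0.026,0.062,0.007,0,0,0],[-0.026,0.062,0.004,0,0,0],[-0.026,0.062,0.003,0,0,0],[-0.026,0.062,0.003,0,0,0]]]}}

```text
clock: 79.3
ee_pos: [0.5514, -0.4123, 0.1474]
tool_rot: [[0.324, 0.946, -0.0], [0.946, -0.324, 0.0], [0.0, -0.0, -1.0]]
force: [0.2, -0.5, -2.4]
grip_width: 0.0464
gripper_force: 62.4
```

{"fn": "move_arm", "kwargs": {"moves": [[[0,0,-0.0005,0,0,0],[0,0,-0.001,0,0,0],[0,0,-0.0015,0,0,0],[0,0,-0.002,0,0,0],[0,0,-0.002,0,0,0]]]}}

```text
clock: 79.72
ee_pos: [0.5515, -0.4123, 0.1471]
tool_rot: [[0.324, 0.946, 0.0], [0.946, -0.324, -0.0], [-0.0, 0.001, -1.0]]
force: [-0.5, -0.0, 1.9]
grip_width: 0.0465
gripper_force: 62.7
```

Contact is made, so release, rise and back away.

{"fn": "move_arm", "kwargs": {"moves": [[[0,0,0,0,0,0],[0,0,0,0,0,0],[0,0,0,0,0,0],[0,0,0,0,0,0],[0,0,0,0,0,0],[0,0,0,0,0,0],[0,0,0,0,0,0]]], "gripper": 1}}

```text
clock: 80.3
ee_pos: [0.5514, -0.4122, 0.1467]
tool_rot: [[0.324, 0.946, 0.0], [0.946, -0.324, -0.0], [-0.0, 0.0, -1.0]]
force: [-0.5, 0.1, 0.5]
grip_width: 0.0855
gripper_force: 0.0
```

{"fn": "move_arm", "kwargs": {"moves": [[[0,0,0.02,0,0,0],[0,0,0.06,0,0,0],[0,0,0.12,0,0,0],[0,0,0.2,0,0,0],[0,0,0.3,0,0,0],[0,0,0.38,0,0,0],[0,0.05,0.42,0,0,0],[0,0.13,0.42,0,0,0],[0,0.22,0.42,0,0,0],[0,0.31,0.42,0,0,0],[0,0.4,0.42,0,0,0],[0,0.49,0.42,0,0,0],[0,0.58,0.42,0,0,0],[0,0.67,0.42,0,0,0],[0,0.75,0.42,0,0,0],[0,0.82,0.42,0,0,0],[0,0.87,0.42,0,0,0],[0,0.9,0.42,0,0,0],[0,0.9,0.42,0,0,0],[0,0.9,0.42,0,0,0]]]}}

```text
clock: 81.97
ee_pos: [0.5515, -0.0523, 0.315]
tool_rot: [[0.323, 0.946, 0.0], [0.946, -0.323, -0.0], [-0.0, 0.0, -1.0]]
force: [0.2, -1.1, 0.3]
grip_width: 0.0853
gripper_force: 0.0
```

```bash
python3 - <<'E'
from h import *
st()
survey({'tall':((.551,-.412),.177),'middle':((.433,-.347),.152),'short':((.553,-.278),.127)})
E
```

```text
t 81.97 [ 0.5515 -0.0523  0.315 ] yaw 71.13 q [-13.8  17.6  13.7  86.1  -0.   95. ] w 0.0853 F [ 0.2 -1.1  0.3] z [ 4.e-04 -4.e-04 -1.e+00]
scene tall [ 0.5528 -0.4099] r 0.0247 z 0.1759 261 flap -141.1 23
scene middle [ 0.4341 -0.3435] r 0.025 z 0.1514 219 flap -143.7 17
scene short [ 0.5528 -0.2748] r 0.0249 z 0.1261 245 flap -139.5 30
side tall [ 0.5495 -0.4131] r 0.025 z 0.1763 458 flap -131.3 57
side middle [ 0.4327 -0.3483] r 0.0248 z 0.1515 393 flap -140.0 40
side short [ 0.5501 -0.2792] r 0.0239 z 0.1263 291 flap -139.0 47
```

View pics/side_s.png

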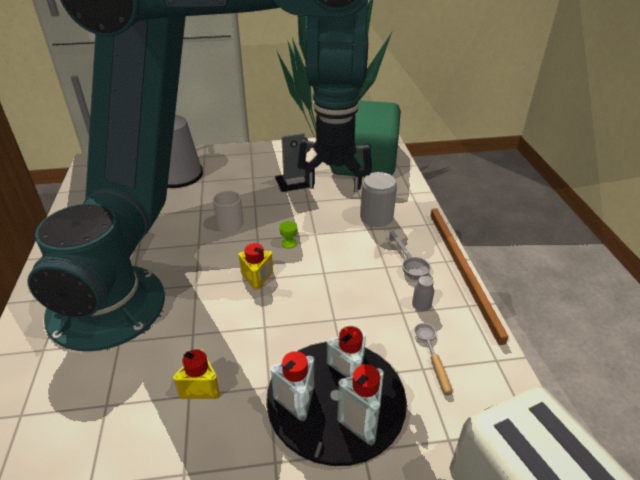

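All three jars stand upright, well on the disc (around rows 355–405, cols 293–366). The bystanders have not moved and the arm is clear.

```bash
python3 -c "
from workcell import r
print(r.job_done())"
```

```text
the job is handed in; nothing more can be done
None
```

I photographed the tall, middle and short jars in that order (three sides each, held for over 2 s per side), stood all three upright on the turntable, and handed the job in at 82 s; the tall jar was knocked toward the rim after placing, so I lifted it about 25 mm back inward.

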